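Morning logger round at the seed propagator

TASK

Take the reader wand off its hanger, rest its tip for about a second on the steel stud of the grey receiver box to wake it, then read the seed pots in the propagator by resting the tip likewise on the steel stud in each pot's lid, going from the shortest pot to the tallest, and after the last pot rest it on the receiver's stud once more. Hang the wand back in its hanger and push the propagator's door shut until it is held by its catch. The pots stay standing in the propagator, and everything else on the table stays where it is.

Things in the scene. Friction and masses are not known exactly. Their poses are not given: they have to be found in the camera images.
- wand: Reader wand hung upright in the hanger, 0.13 kg; origin on its axis under the collar, z up, tip down. White collar 34 diameter (z 0 to 6), above it a black grip 20 x 20 square to x and y (z 6 to 56). Below: neck 12 x 12 to z -58, stem 10 diameter to z -82, brass spring tip 6 diameter ending at z -100. When hung, grip it from above on the two y sides: the hanger's lips are before and behind it
- wand_tip (a point): End of the wand's brass tip, 100 below the wand's origin on its axis when the spring is out
- tip (a joint): How far the wand's sprung tip is pushed in, m: 0 fully out, 0.006 fully in. The spring gives 1 N at the start and 4 N fully in
- hanger: Fixed steel fork on a wooden foot 110 x 100; origin at the table below the hung wand. Two prongs 10 wide, 15 apart, tops at z 150, open to the hanger's -x, flared ends to x -45. Lips 8 high on the prongs at x -20 to -26 and a step 8 high behind at x 20: lift the collar over 8 to draw the wand out to -x. Post at x 38 to 58, nothing above z 158
- hanger_seat (a point): Where the wand's origin rests when hung up: midway between the prongs, at prong-top height, 150 above the table
- receiver: Fixed small grey box 70 x 60, 36 high with one steel stud on top, on the table beyond the hanger; origin at the centre of its underside
- receiver_stud (a point): Centre of the top of the receiver's steel stud (18 diameter, 4 high), 40 above the table
- propagator: Fixed seed propagator: square open-topped tray, 290 x 290 outside (black floor 6 thick), clear walls 5 thick, 90 high with white rims, white door in the side that looks to its +y; origin at the centre of its underside, x along the door's closed face away from the hinge
- door (a joint): Door angle, rad: 0 fully shut, grows as it swings outwards, stays where it is left. A spring ball catch (about 1 N at the free edge) resists the last 0.07 and holds the door once it is within about 0.03 of shut
- door_hinge (a point): On the door's upright hinge axis at its end nearer the robot, 50 above the table; frame turns with the door: x runs along the panel to its free edge, y is its outward normal. Panel 8 thick (y -4 to 4), x 3 to 197, from 14 to 90 above the table; steel pull knob 18 diameter outside at x 178, 70 above the table, out to y 24
- pot_a: White seed pot with grey lid, the shortest of the four kinds: 44 tall with its stud, 66 diameter at lid and foot, bottom-heavy; loose in the propagator, 0.11 to 0.35 kg; may be absent. Origin at the centre of its underside, z up
- pot_a_stud (a point): Centre of the top of the steel stud (18 diameter, 4 high) in the middle of that pot's lid, 44 above its underside
- pot_b: White seed pot with grey lid, the second shortest of the four kinds: 60 tall with its stud, 66 diameter at lid and foot, bottom-heavy; loose in the propagator, 0.11 to 0.35 kg; may be absent. Origin at the centre of its underside, z up
- pot_b_stud (a point): Centre of the top of the steel stud (18 diameter, 4 high) in the middle of that pot's lid, 60 above its underside
- pot_c: White seed pot with grey lid, the second tallest of the four kinds: 76 tall with its stud, 66 diameter at lid and foot, bottom-heavy; loose in the propagator, 0.11 to 0.35 kg; may be absent. Origin at the centre of its underside, z up
- pot_c_stud (a point): Centre of the top of the steel stud (18 diameter, 4 high) in the middle of that pot's lid, 76 above its underside
- pot_d: White seed pot with grey lid, the tallest of the four kinds: 92 tall with its stud, 66 diameter at lid and foot, bottom-heavy; loose in the propagator, 0.11 to 0.35 kg; may be absent. Origin at the centre of its underside, z up
- pot_d_stud (a point): Centre of the top of the steel stud (18 diameter, 4 high) in the middle of that pot's lid, 92 above its underside
- mug: Blue mug 76 diameter, 85 high, origin under its centre; leave alone
- packets: Small pile of seed packets 80 x 110, 12 high; leave alone
- jar: Glass jar 56 diameter, 75 high; leave alone
- trowel: Spoon-shaped scoop, 220 long, lying; leave alone
- bowl: Red bowl 170 diameter, 60 high; leave alone
- spare: Empty white cup without lid, 72 diameter, 80 high, outside the propagator; leave alone
There are look-alikes about, which are no part of the job. Leave any blue look-alike of the wand alone.

How it is judged (in metres and radians):
On the way, in this order (a step that is already met when the one before it is completed fails the run):
1. the wand is lifted up and off its hanger (distance between wand and hanger_seat above 0.05 m), for 0.2 s.
2. the wand's tip rests on the receiver's stud (distance between wand_tip and receiver_stud below 0.008 m and contact force between wand and receiver above 0.5 N), for 0.3 s.
3. the wand's tip rests on the stud of the shortest kind of pot (distance between wand_tip and pot_a_stud below 0.008 m and contact force between wand and pot_a above 0.5 N), for 0.3 s.
4. the wand's tip rests on the stud of the second shortest kind of pot (distance between wand_tip and pot_b_stud below 0.008 m and contact force between wand and pot_b above 0.5 N), for 0.3 s.
5. the wand's tip rests on the stud of the second tallest kind of pot (distance between wand_tip and pot_c_stud below 0.008 m and contact force between wand and pot_c above 0.5 N), for 0.3 s.
6. the wand's tip rests on the stud of the tallest kind of pot (distance between wand_tip and pot_d_stud below 0.008 m and contact force between wand and pot_d above 0.5 N), for 0.3 s.
7. the wand's tip rests on the receiver's stud again (all of step 2), for 0.3 s.
At the end, for the whole second after the job is handed in: The wand hangs still and upright in the hanger (origin within 10 mm of its seat, tilt under 0.12 rad), the door is within 0.03 rad of shut, and every pot present stands upright (under 0.15 rad) and at rest inside the propagator (distance between wand and hanger_seat below 0.01 m and angle between wand's own z axis and vertical below 0.12 rad and linear speed of each of wand, pot_a, pot_b, pot_c, pot_d below 0.02 m/s and value of joint door below 0.03 rad and angle between each of pot_a, pot_b, pot_c, pot_d's own z axis and vertical below 0.15 rad and x of pot_a in the frame of propagator between -0.14 and 0.14 m and y of pot_a in the frame of propagator between -0.14 and 0.14 m and x of pot_b in the frame of propagator between -0.14 and 0.14 m and y of pot_b in the frame of propagator between -0.14 and 0.14 m and x of pot_c in the frame of propagator between -0.14 and 0.14 m and y of pot_c in the frame of propagator between -0.14 and 0.14 m and x of pot_d in the frame of propagator between -0.14 and 0.14 m and y of pot_d in the frame of propagator between -0.14 and 0.14 m); the robot touches nothing.
It fails at once if the mug, packets, jar, scoop, bowl or spare cup is moved by more than 3 cm (distance of any of mug, packets, jar, trowel, bowl, spare from where it was at the start of the episode above 0.03 m).
Of pot_a, pot_b, pot_c, pot_d only 2 to 4 are there at a start; the rules pass over those that are not, and their reading is None.
At some moment in a run one of pot_a, pot_b, pot_c, pot_d may be knocked a few centimetres aside while the robot is not near it.
Once in a run the grip may slacken for a moment while it holds something.
It also fails if it takes over 200 s, if anything falls off the work surface, if the arm or the gripper's body presses on something with over 40 N, if the wrist force passes 120 N, or if a joint passes its speed limit or range.

ROBOT

A 6-joint arm with a two-finger parallel gripper is mounted at the origin on the work surface. World frame = base frame: x ahead of the robot, y to its left, z up, the work surface at z = 0. Lengths are in m, angles in degrees, forces in N, time in s.
With the tool pointing down it reaches from about 0.4 to 0.825 m from the base axis. Payload 7 kg.
Tool frame: the origin (TCP) lies midway between the tips of the shut fingers; the grasp point (between the pads) lies 19 mm behind it; z points along the fingers, y is the line along which they close (so a half turn about z gives the same grasp; the last joint's range is limited). The gripper opens to 88 mm and grips with 3 to 60 N. Pads are 19 mm wide; open, the fingers measure 130 mm over their backs; the gripper's body (78 mm by 193 mm) begins 47 mm behind the grasp point.
Start: joints at [-57.748, 20.546, 0.682, 0, -70.136, -16.507], TCP at [0.183, -0.65, 0.227] pointing down, gripper open.
Joint ranges: [-176.03, 176.03], [-82.01, 121.73], [-58.28, 71.71], [-173.87, 95.51], [-174.79, -0.11], [-173.66, 173.66]. Speed limits (degrees/s): [136.94, 136.94, 172.46, 180, 180, 180].

INTERFACE

Orientations are given as [roll, pitch, yaw] about the fixed x, y, z axes, in that order (R = Rz(yaw) Ry(pitch) Rx(roll)).
In Python, from plant import get_state, optics, order gives the robot as it stands. The module is installed in compiled form; this text tells all that it offers.
- The arm moves only by the tool send_rows, never from a script. Its argument "moves" is a list of rows, each an object with "slide": the shift along the tool's x, y, z as a fraction of full scale, a list of three; "turn": the turn about the tool's z as a fraction of full scale; "gripper": the opening, from 0 (shut) to 1 (fully open). A call has exactly 5 rows; each row is the pose to reach, as a shift and turn from the pose commanded when the call began, along the tool's axes at that moment; what a row does not reach only later rows make up. Full scale, the value 1, is 150 mm for a shift and 90 degrees for a turn. A row lasts 1/12 s, in which the tool goes at most 41.7 mm and 7.16 degrees, less where a joint would pass 70% of its speed; a pose out of reach is approached as far as the arm can. A call with a number of a shift or a turn outside -1 to 1 is refused whole. A call with a gripper value outside its range is refused whole. The fingers move at their own pace and stop on an object; "newtons" is the grip in N (left out, the last holds). Time passes only in rows, so rows that repeat a pose let the fingers close, or fill a call up. It gives the time, the measured TCP pose, the force, the opening and the grip force at its end, in the units of the state.
- get_state(): the state, without advancing time (a new reading comes with each control period).
- optics.capture(name): name is "scene" or "side" or "wrist"; returns a dict with "img" (480x640x3 uint8, red, green, blue), "intrinsics" (3x3 intrinsics, pixels), "origin" and "attitude" of the camera in the world. Camera axes: x right, y down, z forward; pixel columns grow to the right and rows downward; lengths in m; the calibration is good to about 2 mm. A picture is of the moment at which its call begins. There is no depth.
- order.close_job(): hands the job in; it is judged then, once.
Trained networks look in the newest picture that a camera, given by its name, has taken for a name from the list of things; names that differ only in an ending like _2 or _b are one class to them, and where a whole thing is asked for, a point or a joint stands for the part that bears it (a point fixed in the world has none). Each returns a list of dicts, best first, with "p" (0 to 1); they miss things now and then, are a little off and sometimes report something else, mostly with a low value. They report only what shows in the picture. A call takes as long as a camera call. They do not tell look-alikes from the thing itself.
- optics.look_for(camera, name): "location" ([x, y, z] in m, in world coordinates, good to about 4 mm: the middle of the surface that is visible of it).
The state is a dict: "time_s": time; "joints": joint angles; "qd": joint speeds; "joint_torque": joint torques, N m; "tcp_pos": TCP position; "eef_rot": TCP orientation; "contact_force": force on the tool from outside, world axes, zero at the start; "moment": the same for the moment, N m; "gripper_width": finger opening in m; "gripper_force": force on a finger pad.
Only numpy, scipy, OpenCV 4.12 (cv2) and the standard library are available. Lean on these libraries where they do the work, as an engineer would, in place of code of your own. Each camera call takes 0.05 s, during which the arm holds its last target. There are 200 camera calls.

## Working session

There is one attempt and no reset: what is moved stays moved. The work goes in short steps, Python scripts to look and compute and a tool call to move; the robot and the scene stay as the last step left them, time stands still between calls to the robot, and variables do not carry over. Pictures are saved under pics/ and viewed, at most 14 in all, crops included, and the job is handed in when it is done.

Besides the shell and the picture viewer there is one more tool, called after ">>>" as name([rows], argument=value, ...), one row to a line, values as JSON. send_rows: Moves the arm, as the interface text tells. Shift numbers are shares of 150 mm and turn numbers shares of 90 degrees, none past 1 either way. Its arguments: {"type":"object","properties":{"moves":{"type":"array"},"newtons":{"type":"number"}},"required":["moves"]}

```bash
mkdir -p pics
cat > h.py <<'E'
import numpy as np, cv2
from scipy.spatial.transform import Rotation as Ro
from plant import get_state, optics, order
def cap(n,f=None):
    c=optics.capture(n)
    if f: cv2.imwrite('pics/'+f,c['img'][:,:,::-1])
    return c
def Rm(c):
    a=np.array(c['attitude'],float)
    if a.shape==(3,3): return a
    if a.size==4: return Ro.from_quat(a).as_matrix()
    return Ro.from_euler('xyz',a,degrees=True).as_matrix()
def proj(c,p):
    q=Rm(c).T@(np.array(p,float)-c['origin']); u=np.array(c['intrinsics'])@q; return u[:2]/u[2]
def ray(c,u,v):
    d=Rm(c)@np.linalg.inv(c['intrinsics'])@[u,v,1]; return np.array(c['origin']),d/np.linalg.norm(d)
def atz(c,u,v,z):
    o,d=ray(c,u,v); return o+d*(z-o[2])/d[2]
def tri(L):
    A=0;b=0
    for c,u,v in L:
        o,d=ray(c,u,v);P=np.eye(3)-np.outer(d,d);A=A+P;b=b+P@o
    x=np.linalg.solve(A,b); return x,[np.round(proj(c,x)-[u,v],1) for c,u,v in L]
def rel(p,yaw=None):
    """shift fractions from present TCP to world p"""
    s=get_state();R=Ro.from_euler('xyz',s['eef_rot'],degrees=True).as_matrix()
    return np.round(R.T@(np.array(p)-s['tcp_pos'])/.15,4)
E
python3 - <<'E'
from h import *
np.set_printoptions(precision=4,suppress=True)
s=get_state();print(s)
for n in ['scene','side','wrist']:
    c=cap(n,n+'0.png')
    print(n,c['intrinsics'],c['origin'],c['attitude'])
    for t in ['wand','hanger','receiver','propagator','door','pot_a','pot_b','pot_c','pot_d','receiver_stud','pot_a_stud','mug','jar','bowl','spare']:
        try:
            for r in optics.look_for(n,t)[:5]: print(t,round(r['p'],2),np.round(r['location'],3),np.round(proj(c,r['location'])))
        except Exception as e: print(t,e)
E
```

```text
{'time_s': 0.0, 'joints': array([-57.75  ,  20.5914,   0.6338,  -0.0194, -70.1353, -16.5072]), 'qd': array([-0.0304, -0.0072, -0.084 , -0.0189,  0.093 , -0.0671]), 'joint_torque': array([  0.0004, -58.2723,  29.3062,   6.9973,   0.0071,  -0.0002]), 'tcp_pos': array([ 0.183 , -0.6492,  0.2256]), 'eef_rot': array([ 179.9058,   -0.0089, -164.2639]), 'contact_force': array([0.5545, 0.1366, 0.7498]), 'moment': array([ 0.0628, -0.0035, -0.0014]), 'gripper_force': 0.0, 'gripper_width': 0.08754006517544118}
scene [[581.0833   0.     324.6177]
 [  0.     581.0833 233.2044]
 [  0.       0.       1.    ]] [1.0924 0.6931 1.0769] [-138.1078    0.5193  139.985 ]
wand 0.74 [0.5   0.387 0.184] [468. 307.]
wand 0.64 [0.478 0.501 0.118] [518. 360.]
wand 0.61 [0.393 0.435 0.11 ] [516. 315.]
hanger 0.76 [0.526 0.392 0.013] [447. 363.]
receiver 0.72 [0.657 0.274 0.036] [361. 356.]
propagator 0.73 [0.683 0.381 0.014] [388. 406.]
door 0.96 [0.523 0.113 0.078] [357. 262.]
door 0.66 [ 0.596 -0.039  0.047] [290. 247.]
pot_a 0.96 [ 0.459 -0.024  0.07 ] [339. 217.]
pot_a 0.74 [ 0.594 -0.041  0.045] [290. 247.]

[... 1565 characters left out ...]
77] [365. 262.]
pot_c 0.7 [ 0.589 -0.022  0.041] [315. 266.]
pot_d 0.84 [ 0.444 -0.017  0.077] [365. 262.]
pot_d 0.7 [ 0.589 -0.022  0.041] [315. 266.]
receiver_stud 0.92 [0.646 0.291 0.037] [267. 334.]
pot_a_stud 0.72 [ 0.584 -0.022  0.041] [317. 266.]
mug 0.72 [0.342 0.215 0.058] [395. 324.]
jar 0.59 [0.592 0.452 0.072] [270. 375.]
jar 0.54 [ 0.586 -0.025  0.044] [316. 265.]
jar 0.52 [0.646 0.29  0.035] [267. 335.]
jar 0.25 [0.518 0.396 0.015] [310. 381.]
bowl 0.6 [ 0.54  -0.497  0.039] [353. 199.]
spare 0.66 [0.74  0.051 0.061] [258. 268.]
wrist [[427.0503   0.     317.6007]
 [  0.     427.0503 242.1725]
 [  0.       0.       1.    ]] [ 0.107  -0.6691  0.3837] [163.0498   0.0151 105.8188]
```

View pics/scene0.png

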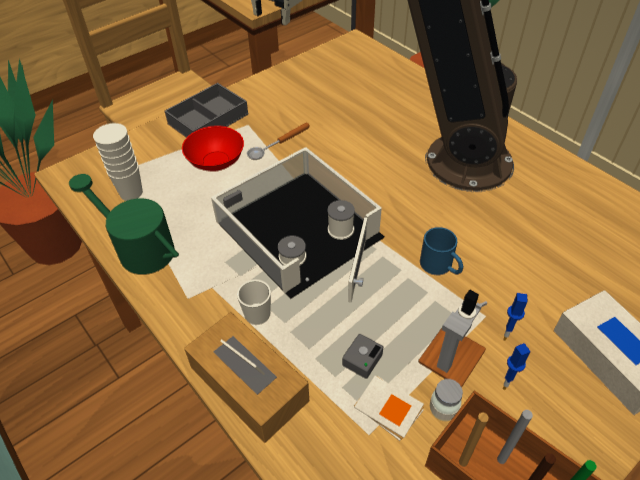

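View pics/side0.png

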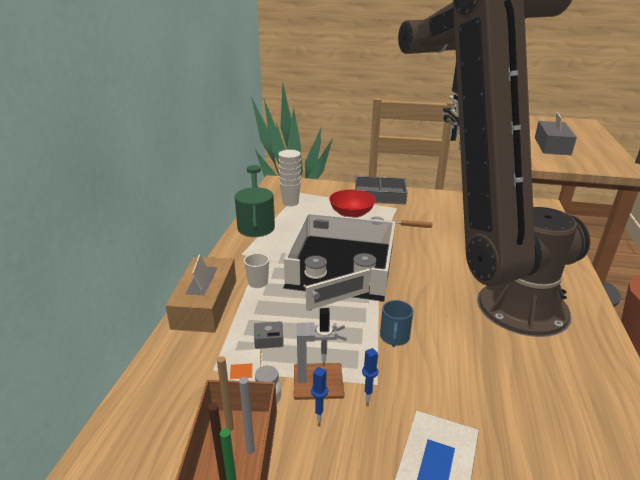

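Scene picture: the wand with the black grip hangs in the hanger at (468,305), with the post at (455,340). The two blue look-alikes are at (517,310) and (518,360). There are pots at (341,217) and (291,247), the receiver is at (362,356), and the door stands open at (357,262). The side picture agrees, with the black wand at (325,325) and the blue ones at (319,390) and (371,370).

Candidates for the wand are black grip (468,305), blue (517,310) and blue (518,360). I choose the black one and will check it with the wrist camera.

>>> send_rows([
  {"slide":[-0.2,0.15,-0.14],"turn":0.05,"gripper":1},
  {"slide":[-0.4,0.3,-0.28],"turn":0.1,"gripper":1},
  {"slide":[-0.6,0.45,-0.42],"turn":0.15,"gripper":1},
  {"slide":[-0.8,0.6,-0.56],"turn":0.175,"gripper":1},
  {"slide":[-0.9,0.72,-0.67],"turn":0.175,"gripper":1},
])

```text
time_s: 2.82
tcp_pos: [0.2852, -0.5075, 0.3282]
eef_rot: [-180.0, 0.0, 179.9]
contact_force: [1.3, -1.5, -0.5]
gripper_width: 0.0874
gripper_force: 0.0
```

>>> send_rows([
  {"slide":[-0.16,0.19,0],"turn":0,"gripper":1},
  {"slide":[-0.32,0.38,0],"turn":0,"gripper":1},
  {"slide":[-0.48,0.57,0],"turn":0,"gripper":1},
  {"slide":[-0.64,0.76,0],"turn":0,"gripper":1},
  {"slide":[-0.8,0.93,0],"turn":0,"gripper":1},
])

```text
time_s: 3.23
tcp_pos: [0.4045, -0.3678, 0.3276]
eef_rot: [-180.0, 0.1, -180.0]
contact_force: [-0.3, -0.8, -1.4]
gripper_width: 0.0874
gripper_force: 0.0
```

>>> send_rows([
  {"slide":[-0.12,0.2,0],"turn":0,"gripper":1},
  {"slide":[-0.24,0.4,0],"turn":0,"gripper":1},
  {"slide":[-0.36,0.6,0],"turn":0,"gripper":1},
  {"slide":[-0.48,0.8,0],"turn":0,"gripper":1},
  {"slide":[-0.6,1,0],"turn":0,"gripper":1},
])

```text
time_s: 3.65
tcp_pos: [0.4944, -0.2179, 0.3274]
eef_rot: [-180.0, 0.0, -180.0]
contact_force: [0.7, -0.6, -0.2]
gripper_width: 0.0878
gripper_force: 0.0
```

>>> send_rows([
  {"slide":[0,0.25,0],"turn":0,"gripper":1},
  {"slide":[0,0.5,0],"turn":0,"gripper":1},
  {"slide":[0,0.75,0],"turn":0,"gripper":1},
  {"slide":[0,1,0],"turn":0,"gripper":1},
  {"slide":[0,1,0],"turn":0,"gripper":1},
])

```text
time_s: 4.07
tcp_pos: [0.4939, -0.0648, 0.3274]
eef_rot: [179.9, 0.1, -179.8]
contact_force: [-0.4, -0.5, 0.8]
gripper_width: 0.0876
gripper_force: 0.0
```

Run:
```python
from h import *
c=cap('wrist','w1.png');print(c['origin'],c['attitude'],get_state()['eef_rot'])
for t in ['propagator','door','pot_a','pot_a_stud']:
    for r in optics.look_for('wrist',t)[:5]: print(t,round(r['p'],2),np.round(r['location'],3),np.round(proj(c,r['location'])))
```

```text
[ 0.41455935 -0.06331312  0.48443539] [ 1.62971880e+02 -5.48961036e-02  9.03102462e+01] [ 1.79969173e+02  5.29111800e-02 -1.79731827e+02]
propagator 0.79 [ 0.503 -0.126  0.007] [261. 193.]
door 0.84 [0.5   0.086 0.08 ] [471. 205.]
pot_a 0.87 [ 0.586 -0.042  0.044] [336. 274.]
pot_a 0.66 [ 0.444 -0.036  0.078] [346. 145.]
pot_a_stud 0.66 [ 0.586 -0.042  0.042] [336. 274.]
```

View pics/w1.png

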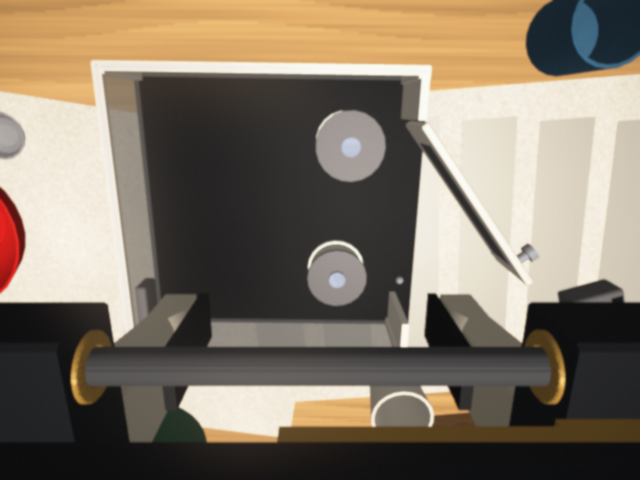

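The wrist view shows two pots, with studs at (351,147) and (337,280). The door is open from (412,125) to (530,280). I go on to the hanger.

>>> send_rows([
  {"slide":[0.03,0.24,0],"turn":0,"gripper":1},
  {"slide":[0.06,0.48,0],"turn":0,"gripper":1},
  {"slide":[0.09,0.72,0],"turn":0,"gripper":1},
  {"slide":[0.12,0.95,0],"turn":0,"gripper":1},
  {"slide":[0.12,0.95,0],"turn":0,"gripper":1},
])

```text
time_s: 4.73
tcp_pos: [0.4757, 0.0758, 0.327]
eef_rot: [179.9, 0.0, -180.0]
contact_force: [0.2, 0.3, -0.7]
gripper_width: 0.0877
gripper_force: 0.0
```

>>> send_rows([
  {"slide":[0.03,0.24,0],"turn":0,"gripper":1},
  {"slide":[0.06,0.48,0],"turn":0,"gripper":1},
  {"slide":[0.09,0.72,0],"turn":0,"gripper":1},
  {"slide":[0.12,0.95,0],"turn":0,"gripper":1},
  {"slide":[0.12,0.95,0],"turn":0,"gripper":1},
])

```text
time_s: 5.15
tcp_pos: [0.4581, 0.2185, 0.3264]
eef_rot: [180.0, -0.0, -180.0]
contact_force: [1.0, -0.5, -0.1]
gripper_width: 0.0875
gripper_force: 0.0
```

Run:
```python
from h import *
c=cap('wrist','w2.png');print(c['origin'],c['attitude'],get_state()['tcp_pos'])
for t in ['wand','hanger','receiver','receiver_stud']:
    for r in optics.look_for('wrist',t)[:5]: print(t,round(r['p'],2),np.round(r['location'],3),np.round(proj(c,r['location'])))
```

```text
[0.3790902  0.22047579 0.48356264] [1.63072434e+02 1.66942496e-02 9.01046769e+01] [0.45811026 0.21663264 0.3264715 ]
wand 0.97 [0.472 0.491 0.107] [615. 219.]
wand 0.68 [0.383 0.424 0.129] [573. 118.]
wand 0.59 [0.484 0.37  0.181] [517. 259.]
wand 0.56 [0.625 0.263 0.038] [354. 333.]
wand 0.42 [ 0.444 -0.025  0.073] [ 63. 182.]
hanger 0.62 [0.498 0.377 0.013] [455. 222.]
hanger 0.52 [ 0.571 -0.024  0.041] [100. 291.]
receiver 0.61 [0.624 0.262 0.032] [353. 329.]
receiver_stud 0.95 [0.624 0.263 0.037] [354. 331.]
```

>>> send_rows([
  {"slide":[0.03,0.24,0],"turn":0,"gripper":1},
  {"slide":[0.06,0.48,0],"turn":0,"gripper":1},
  {"slide":[0.09,0.72,0],"turn":0,"gripper":1},
  {"slide":[0.12,0.95,0],"turn":0,"gripper":1},
  {"slide":[0.12,0.95,0],"turn":0,"gripper":1},
])

```text
time_s: 5.82
tcp_pos: [0.44, 0.3611, 0.3261]
eef_rot: [-180.0, -0.0, -180.0]
contact_force: [-0.5, 0.8, -0.1]
gripper_width: 0.0874
gripper_force: 0.0
```

Run:
```python
from h import *
c=cap('wrist','w3.png');print(c['origin'],c['attitude'],get_state()['tcp_pos'])
for t in ['wand','hanger','receiver','receiver_stud']:
    for r in optics.look_for('wrist',t)[:5]: print(t,round(r['p'],2),np.round(r['location'],3),np.round(proj(c,r['location'])))
import cv2
a=cv2.imread('pics/w2.png');b=cv2.imread('pics/w3.png')
cv2.imwrite('pics/w23.png',np.vstack([a[0:300],b[0:300]]))
s=cv2.imread('pics/scene0.png');t=cv2.imread('pics/side0.png')
f=lambda im,x,y,w,h,k:cv2.resize(im[y:y+h,x:x+w],None,fx=k,fy=k,interpolation=cv2.INTER_CUBIC)
cv2.imwrite('pics/crop.png',np.hstack([f(s,420,275,100,140,4),f(t,275,295,100,140,4)]))
cv2.imwrite('pics/pots.png',np.hstack([f(s,260,190,110,90,3.6),f(t,290,245,110,90,3.6)]))
```

```text
[0.36100312 0.36313398 0.48323711] [1.63071848e+02 3.26608548e-02 9.00889758e+01] [0.44006674 0.35906976 0.32619599]
wand 0.89 [0.381 0.426 0.155] [401. 140.]
wand 0.87 [0.473 0.492 0.13 ] [467. 247.]
wand 0.66 [0.483 0.378 0.184] [337. 281.]
hanger 0.75 [0.492 0.383 0.012] [335. 232.]
receiver 0.68 [0.62  0.268 0.027] [238. 338.]
receiver 0.68 [0.499 0.065 0.035] [ 46. 243.]
receiver_stud 0.89 [0.62  0.268 0.034] [237. 341.]
```

View pics/w23.png

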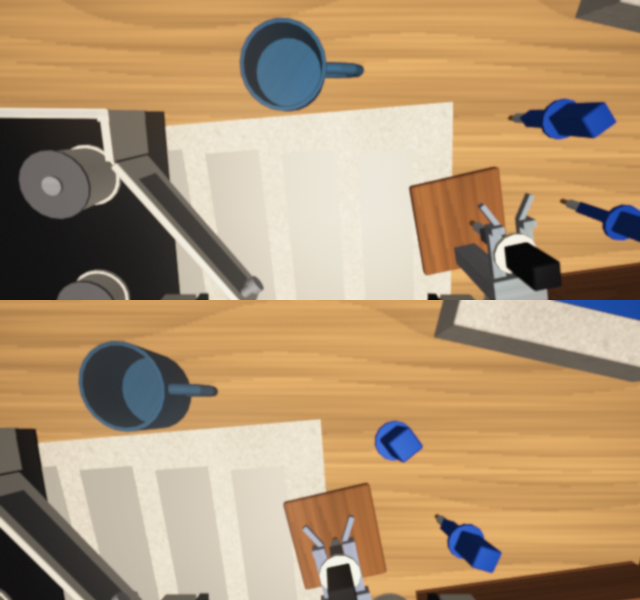

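View pics/crop.png

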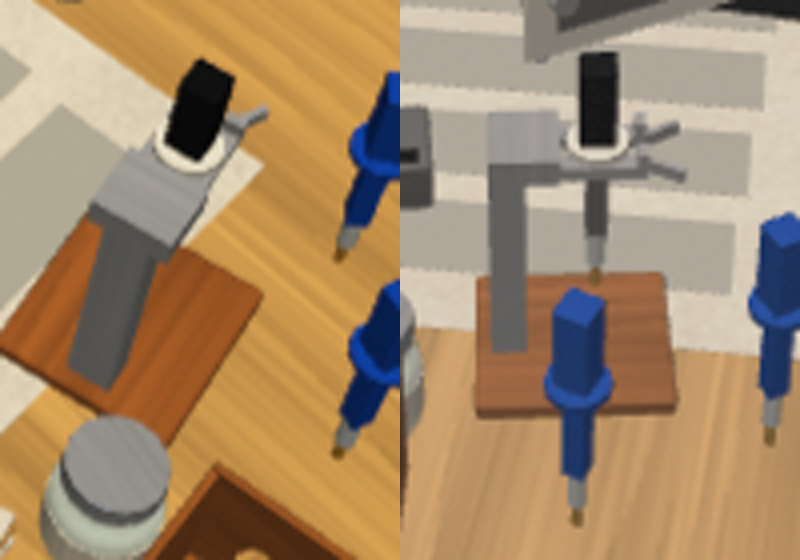

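View pics/pots.png

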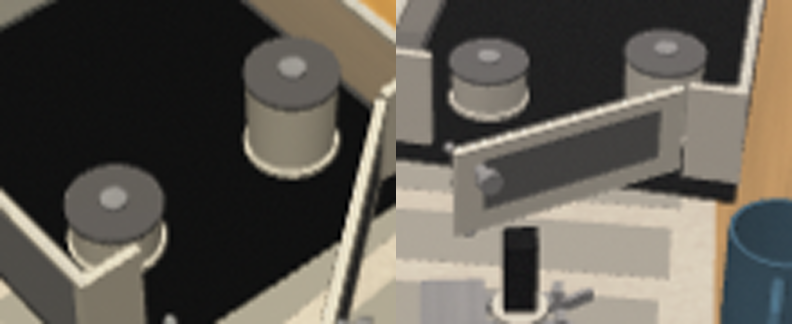

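The crops confirm the black-gripped wand in the fork; the blue ones stand loose outside it. The post is on the far side, and the prongs open towards the robot. The foot corners in w3 are about (285,202), (369,185), (386,272) and (303,288).

```bash
cat >> h.py <<'E'
from types import SimpleNamespace
def cam(o,a,n):
    K={'w':[[427.0503,0,317.6007],[0,427.0503,242.1725],[0,0,1]],'sc':[[581.0833,0,324.6177],[0,581.0833,233.2044],[0,0,1]],'si':[[495.8412,0,321.3515],[0,495.8412,248.3298],[0,0,1]]}[n]
    return dict(origin=np.array(o),attitude=a,intrinsics=np.array(K))
SC=cam([1.0924,.6931,1.0769],[-138.1078,.5193,139.985],'sc')
SI=cam([.3533,1.1706,.8419],[-121.3151,-.5875,-169.2686],'si')
W1=cam([.41455935,-.06331312,.48443539],[162.97188,-.0549,90.31025],'w')
W2=cam([.3790902,.22047579,.48356264],[163.072434,.0167,90.10468],'w')
W3=cam([.36100312,.36313398,.48323711],[163.071848,.03266,90.08898],'w')
E
python3 - <<'E'
from h import *
np.set_printoptions(precision=4,suppress=True)
print('griptop',tri([(SC,473.5,293.75),(SI,324.75,308.75)]))
print('griptop+w2',tri([(SC,473.5,293.75),(SI,324.75,308.75),(W2,546,275)]))
print('collar',tri([(SC,467.5,311),(SI,324.5,330)]))
print('collar+w',tri([(SC,467.5,311),(SI,324.5,330),(W3,340,275),(W2,515,255)]))
F=[atz(W3,u,v,.012) for u,v in [(285,202),(369,185),(386,272),(303,288)]]
for f in F: print(f)
for i in range(4):
    d=F[(i+1)%4]-F[i]; print(np.linalg.norm(d),np.degrees(np.arctan2(d[1],d[0])))
# studs
for nm,s,si,w in [('tall',(260+291/3.6,190+67/3.6),(290+(666-396)/3.6,245+47/3.6),(351,147)),('short',(260+113/3.6,190+197/3.6),(290+(490-396)/3.6,245+56/3.6),(337,280))]:
    print(nm,s,si,tri([(SC,*s),(SI,*si)]),tri([(SC,*s),(SI,*si),(W1,*w)]))
print('corner of door/hinge',atz(W1,412,125,.09),atz(W1,530,280,.09))
for u,v in [(95,62),(430,67)]: print(atz(W1,u,v,.09))
E
```

```text
griptop (array([0.4888, 0.3839, 0.2125]), [array([-0.,  0.]), array([ 0., -0.])])
griptop+w2 (array([0.4874, 0.3804, 0.2084]), [array([-1.4, -0.2]), array([1. , 0.6]), array([3.1, 1.6])])
collar (array([0.4887, 0.3825, 0.1553]), [array([-0. ,  0.1]), array([ 0.1, -0.1])])
collar+w (array([0.489 , 0.3817, 0.1547]), [array([-0.5,  0.1]), array([-0.1, -0.1]), array([ 0.1, -0.2]), array([ 1.1, -0.8])])
[0.4574 0.3265 0.012 ]
[0.4381 0.4199 0.012 ]
[0.541  0.4437 0.012 ]
[0.5616 0.3458 0.012 ]
0.09546120924375857 101.66478643767444
0.10564387419018033 13.019269383037503
0.10011091237078318 -78.15484728866272
0.1059513598307386 -169.4990393559644
tall (340.8333333333333, 208.61111111111111) (365.0, 258.05555555555554) (array([ 0.4457, -0.031 ,  0.0823]), [array([-0. ,  0.1]), array([ 0.1, -0.1])]) (array([ 0.4457, -0.0316,  0.0818]), [array([-0.2,  0.1]), array([ 0.1, -0.1]), array([ 0.3, -0.2])])
short (291.3888888888889, 244.72222222222223) (316.1111111111111, 260.55555555555554) (array([ 0.5898, -0.0407,  0.0494]), [array([-0. ,  0.3]), array([ 0.2, -0.2])]) (array([ 0.5902, -0.0406,  0.0498]), [array([-0.1,  0.4]), array([ 0. , -0.3]), array([ 0.2, -0.6])])
corner of door/hinge [0.4257 0.0213 0.09  ] [0.5736 0.1489 0.09  ]
[ 0.3752 -0.2535  0.09  ]
[0.3776 0.0333 0.09  ]
```

The numbers agree with the text: wand at (0.489, 0.382), collar at 0.155, hanger yaw about 11.5°, stud tops at 0.082 (pot c) and 0.050 (pot a). I grasp now.

>>> send_rows([
  {"slide":[-0.1,0.05,0.1],"turn":-0.05,"gripper":1},
  {"slide":[-0.2,0.1,0.2],"turn":-0.1,"gripper":1},
  {"slide":[-0.327,0.145,0.37],"turn":-0.128,"gripper":1},
  {"slide":[-0.327,0.145,0.37],"turn":-0.128,"gripper":1},
  {"slide":[-0.327,0.145,0.37],"turn":-0.128,"gripper":1},
])

```text
time_s: 6.48
tcp_pos: [0.4894, 0.3778, 0.27]
eef_rot: [-179.9, -0.1, -168.6]
contact_force: [-0.3, -0.2, 0.4]
gripper_width: 0.0876
gripper_force: 0.0
```

Run:
```python
from h import *
s=get_state();print(s['tcp_pos'],s['eef_rot'],rel([.489,.382,.164]))
print(tri([(SC,362,356),(SI,267,334),(W2,354,331)]))
f=lambda im,x,y,w,h,k:cv2.resize(im[y:y+h,x:x+w],None,fx=k,fy=k,interpolation=cv2.INTER_CUBIC)
I=lambda n:cv2.imread('pics/%s.png'%n)
c=cap('side','s1.png')
cv2.imwrite('pics/rec.png',np.vstack([np.hstack([f(I('scene0'),332,326,60,60,6),f(I('side0'),240,310,60,60,6)]),cv2.resize(I('s1')[240:420,220:460],(720,240*2))[:240]])[:600])
cv2.imwrite('pics/s1c.png',f(I('s1'),260,220,130,180,3))
```

```text
[0.48938917 0.37781623 0.26999593] [-1.79869387e+02 -1.42216629e-01 -1.68649161e+02] [-0.0047  0.0295  0.7066]
(array([0.64654128, 0.26586238, 0.01117491]), [array([-0.5,  0. ]), array([3. , 1.8]), array([-0.1,  6.6])])
```

View pics/rec.png

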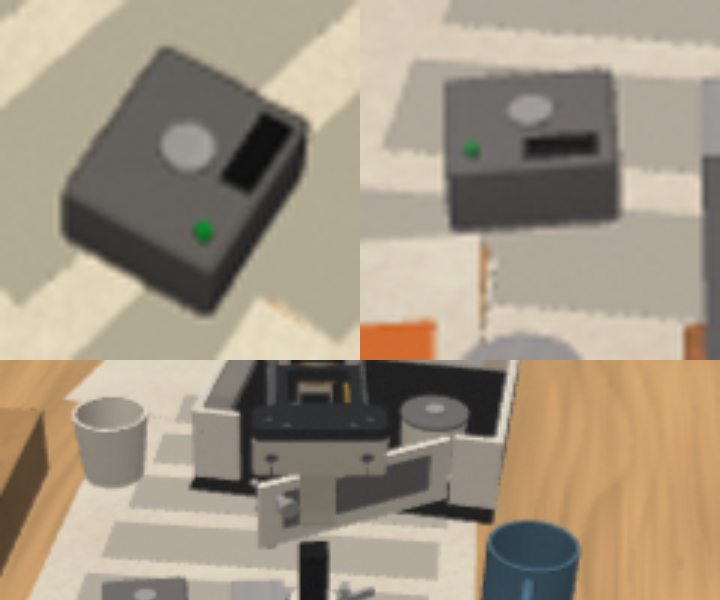

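The receiver stud is at (363.3,350.5) in scene and (268.3,328.2) in side, and the gripper straddles the wand. I descend, correcting y by 4 mm.

>>> send_rows([
  {"slide":[0,0.03,0.1],"turn":0,"gripper":1},
  {"slide":[0,0.03,0.25],"turn":0,"gripper":1},
  {"slide":[0,0.03,0.4],"turn":0,"gripper":1},
  {"slide":[0,0.03,0.55],"turn":0,"gripper":1},
  {"slide":[0,0.03,0.7],"turn":0,"gripper":1},
])

```text
time_s: 6.95
tcp_pos: [0.4883, 0.3841, 0.1682]
eef_rot: [179.9, 0.2, -168.5]
contact_force: [0.9, -0.4, 0.1]
gripper_width: 0.0878
gripper_force: 0.0
```

>>> send_rows([
  {"slide":[0,0,0],"turn":0,"gripper":0.6},
  {"slide":[0,0,0],"turn":0,"gripper":0.3},
  {"slide":[0,0,0],"turn":0,"gripper":0},
  {"slide":[0,0,0],"turn":0,"gripper":0},
  {"slide":[0,0,0],"turn":0,"gripper":0},
], newtons=40)

```text
time_s: 7.37
tcp_pos: [0.4886, 0.3847, 0.1686]
eef_rot: [179.9, 0.1, -168.5]
contact_force: [-0.4, -0.5, 0.4]
gripper_width: 0.06
gripper_force: 0.0
```

>>> send_rows([
  {"slide":[0,0,0],"turn":0,"gripper":0},
  {"slide":[0,0,0],"turn":0,"gripper":0},
  {"slide":[0,0,0],"turn":0,"gripper":0},
  {"slide":[0,0,0],"turn":0,"gripper":0},
  {"slide":[0,0,0],"turn":0,"gripper":0},
])

```text
time_s: 7.78
tcp_pos: [0.488, 0.384, 0.1665]
eef_rot: [-180.0, -0.0, -168.5]
contact_force: [0.9, -0.7, -0.7]
gripper_width: 0.0264
gripper_force: 0.2
```

Run:
```python
from h import *
s=get_state();print(s['time_s'],s['tcp_pos'],s['eef_rot'],s['gripper_width'],s['gripper_force'],s['contact_force'])
print(tri([(SC,363.3,350.5),(SI,268.3,328.2)]))
print(atz(W2,354,331,.04))
```

```text
7.7833 [0.48796974 0.38397022 0.16653287] [-1.79986847e+02 -1.01796024e-02 -1.68485108e+02] 0.02635363059038194 0.22258771117776632 [ 0.85308522 -0.65274939 -0.66073515]
(array([0.64777802, 0.27085384, 0.04016392]), [array([-0. ,  0.2]), array([ 0.1, -0.1])])
[0.62162518 0.26297829 0.04      ]
```

>>> send_rows([
  {"slide":[0,0,0],"turn":0,"gripper":0},
  {"slide":[0,0,0],"turn":0,"gripper":0},
  {"slide":[0,0,0],"turn":0,"gripper":0},
  {"slide":[0,0,0],"turn":0,"gripper":0},
  {"slide":[0,0,0],"turn":0,"gripper":0},
])

```text
time_s: 8.2
tcp_pos: [0.4882, 0.3813, 0.1665]
eef_rot: [-179.7, -0.1, -168.5]
contact_force: [2.5, -9.2, 3.1]
gripper_width: 0.0198
gripper_force: 40.0
```

>>> send_rows([
  {"slide":[0,0,-0.02],"turn":0,"gripper":0},
  {"slide":[0,0,-0.04],"turn":0,"gripper":0},
  {"slide":[0,0,-0.08],"turn":0,"gripper":0},
  {"slide":[0,0,-0.12],"turn":0,"gripper":0},
  {"slide":[0,0,-0.16],"turn":0,"gripper":0},
])

```text
time_s: 8.62
tcp_pos: [0.4872, 0.3813, 0.1891]
eef_rot: [-179.7, -0.2, -168.5]
contact_force: [1.3, -6.1, -3.9]
gripper_width: 0.0202
gripper_force: 40.0
```

Run:
```python
from h import *
s=get_state();print(s['time_s'],s['tcp_pos'],s['eef_rot'],s['gripper_width'],s['gripper_force'],s['contact_force'])
cap('side','s2.png');cap('scene','c2.png')
f=lambda im,x,y,w,h,k:cv2.resize(im[y:y+h,x:x+w],None,fx=k,fy=k,interpolation=cv2.INTER_CUBIC)
I=lambda n:cv2.imread('pics/%s.png'%n)
cv2.imwrite('pics/l2.png',np.hstack([f(I('c2'),420,235,100,140,4),f(I('s2'),275,255,100,140,4)]))
```

```text
8.6167 [0.48721178 0.38126384 0.18908748] [-179.72049188   -0.23659179 -168.53746376] 0.02018683981243605 39.95266020298004 [ 1.28152334 -6.05111938 -3.85072654]
```

View pics/l2.png

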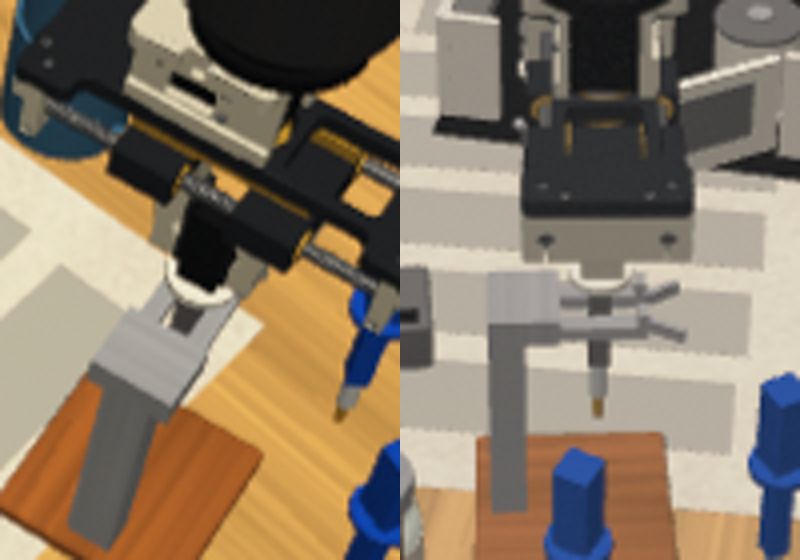

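The wand is held and lifted about 22 mm with the neck still between the prongs (scene crop (200,270), side crop (598,290)). I relieve the side force and lift straight out.

>>> send_rows([
  {"slide":[0,-0.018,0],"turn":0,"gripper":0},
  {"slide":[0,-0.018,-0.15],"turn":0,"gripper":0},
  {"slide":[0,-0.018,-0.3],"turn":0,"gripper":0},
  {"slide":[0,-0.018,-0.5],"turn":0,"gripper":0},
  {"slide":[0,-0.018,-0.7],"turn":0,"gripper":0},
])

```text
time_s: 9.13
tcp_pos: [0.4882, 0.3813, 0.296]
eef_rot: [-180.0, -0.1, -168.5]
contact_force: [0.3, 0.7, -1.5]
gripper_width: 0.0197
gripper_force: 40.0
```

Run:
```python
from h import *
s=get_state();print(s['time_s'],s['tcp_pos'],s['eef_rot'],s['gripper_width'],s['contact_force'],rel([.6478,.2709,.2]))
cap('side','s3.png');cap('scene','c3.png')
for n in ['side','scene']:
  for t in ['wand_tip','wand']:
    for r in optics.look_for(n,t)[:4]: print(n,t,round(r['p'],2),np.round(r['location'],3),np.round(proj(SI if n=='side' else SC,r['location'])))
f=lambda im,x,y,w,h,k:cv2.resize(im[y:y+h,x:x+w],None,fx=k,fy=k,interpolation=cv2.INTER_CUBIC)
I=lambda n:cv2.imread('pics/%s.png'%n)
cv2.imwrite('pics/l3.png',np.hstack([f(I('c3'),420,215,100,140,4),f(I('s3'),275,235,100,140,4)]))
```

```text
9.1333 [0.48820473 0.38126312 0.29595289] [-1.79971885e+02 -6.83269707e-02 -1.68485497e+02] 0.019678791148127345 [ 0.26390546  0.69811387 -1.48834882] [-0.8964 -0.933   0.6391]
side wand 0.84 [0.488 0.389 0.256] [325. 293.]
side wand 0.65 [0.644 0.288 0.037] [268. 334.]
side wand 0.62 [0.384 0.432 0.111] [371. 369.]
side wand 0.6 [0.474 0.506 0.113] [320. 389.]
scene wand 0.83 [0.391 0.431 0.11 ] [515. 313.]
scene wand 0.71 [0.502 0.388 0.295] [479. 271.]
scene wand 0.66 [0.481 0.502 0.114] [516. 363.]
scene wand 0.45 [0.343 0.191 0.053] [438. 249.]
```

View pics/l3.png

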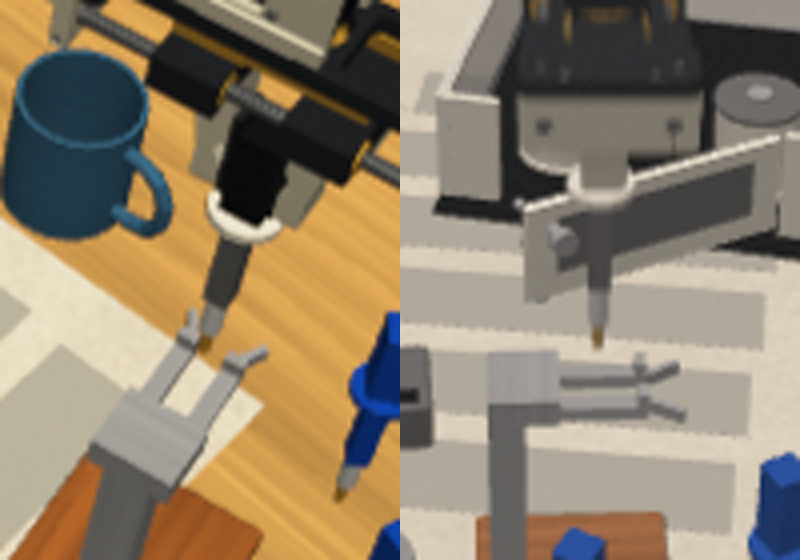

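Tip is free at scene (471,302) and side (324.5,322). I carry it to the receiver.

>>> send_rows([
  {"slide":[-0.2,-0.2,0],"turn":0,"gripper":0},
  {"slide":[-0.4,-0.4,0],"turn":0,"gripper":0},
  {"slide":[-0.6,-0.6,0],"turn":0,"gripper":0},
  {"slide":[-0.8,-0.8,0],"turn":0,"gripper":0},
  {"slide":[-0.896,-0.933,0],"turn":0,"gripper":0},
])

```text
time_s: 9.85
tcp_pos: [0.6503, 0.269, 0.2929]
eef_rot: [-179.9, -0.2, -168.5]
contact_force: [-0.3, 0.6, -1.7]
gripper_width: 0.0202
gripper_force: 40.0
```

>>> send_rows([
  {"slide":[0,0,0.1],"turn":0,"gripper":0},
  {"slide":[0,0,0.25],"turn":0,"gripper":0},
  {"slide":[0,0,0.4],"turn":0,"gripper":0},
  {"slide":[0,0,0.55],"turn":0,"gripper":0},
  {"slide":[0,0,0.65],"turn":0,"gripper":0},
])

```text
time_s: 10.27
tcp_pos: [0.6467, 0.2702, 0.1935]
eef_rot: [-179.9, -0.3, -168.5]
contact_force: [-1.0, -0.5, -2.0]
gripper_width: 0.02
gripper_force: 40.0
```

Run:
```python
from h import *
print('tip',tri([(SC,471.25,301.75),(SI,324.5,321.75)]))
s=get_state();print(s['time_s'],s['tcp_pos'],s['eef_rot'],s['gripper_width'],s['contact_force'],rel([.6478,.2709,.1535]))
cap('side','s4.png');cap('scene','c4.png')
f=lambda im,x,y,w,h,k:cv2.resize(im[y:y+h,x:x+w],None,fx=k,fy=k,interpolation=cv2.INTER_CUBIC)
I=lambda n:cv2.imread('pics/%s.png'%n)
cv2.imwrite('pics/l4.png',np.hstack([f(I('c4'),315,265,100,120,4),f(I('s4'),220,245,100,120,4)]))
```

```text
tip (array([0.48703621, 0.38421253, 0.18156925]), [array([-0. ,  1.4]), array([ 0.8, -1. ])])
10.2667 [0.64670672 0.27016211 0.19354399] [-179.91761957   -0.29012589 -168.52687446] 0.019970174915719154 [-1.01723321 -0.51452918 -2.00827415] [-0.0095  0.0038  0.2669]
```

View pics/l4.png

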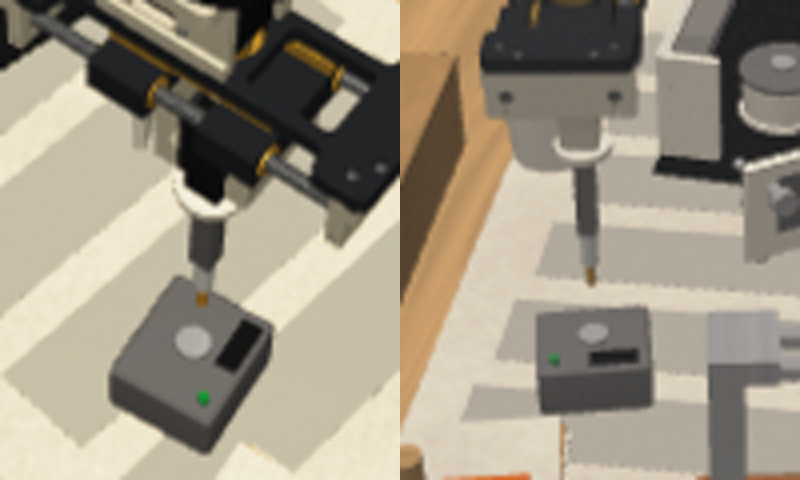

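Tip is at scene (365.5,341) and side (267.8,316) above the stud. I press down.

Run:
```python
from h import *
print('tip',tri([(SC,365.5,341),(SI,267.75,316.25)]),proj(SC,[.6467,.2702,.077]),proj(SI,[.6467,.2702,.077]))
```

```text
tip (array([0.64673423, 0.27376766, 0.07979159]), [array([-0.,  0.]), array([ 0., -0.])]) [364.22814205 340.58500124] [268.24819182 316.21127205]
```

>>> send_rows([
  {"slide":[-0.005,0.003,0.08],"turn":0,"gripper":0},
  {"slide":[-0.005,0.003,0.16],"turn":0,"gripper":0},
  {"slide":[-0.005,0.003,0.21],"turn":0,"gripper":0},
  {"slide":[-0.005,0.003,0.24],"turn":0,"gripper":0},
  {"slide":[-0.005,0.003,0.27],"turn":0,"gripper":0},
])

```text
time_s: 10.78
tcp_pos: [0.6488, 0.2717, 0.1571]
eef_rot: [-180.0, -0.0, -168.5]
contact_force: [0.1, -0.3, -0.4]
gripper_width: 0.0201
gripper_force: 40.0
```

>>> send_rows([
  {"slide":[0,0,0],"turn":0,"gripper":0},
  {"slide":[0,0,0],"turn":0,"gripper":0},
  {"slide":[0,0,0],"turn":0,"gripper":0},
  {"slide":[0,0,0],"turn":0,"gripper":0},
  {"slide":[0,0,0],"turn":0,"gripper":0},
])

```text
time_s: 11.2
tcp_pos: [0.649, 0.2719, 0.1581]
eef_rot: [180.0, 0.0, -168.5]
contact_force: [-1.1, 0.7, -1.2]
gripper_width: 0.0201
gripper_force: 40.0
```

>>> send_rows([
  {"slide":[0,0,0],"turn":0,"gripper":0},
  {"slide":[0,0,0],"turn":0,"gripper":0},
  {"slide":[0,0,0],"turn":0,"gripper":0},
  {"slide":[0,0,0],"turn":0,"gripper":0},
  {"slide":[0,0,0],"turn":0,"gripper":0},
])

```text
time_s: 11.62
tcp_pos: [0.6488, 0.2717, 0.1576]
eef_rot: [180.0, 0.0, -168.5]
contact_force: [-0.5, -0.3, -1.0]
gripper_width: 0.02
gripper_force: 40.0
```

Run:
```python
from h import *
s=get_state();print(s['time_s'],s['tcp_pos'],s['eef_rot'],s['gripper_width'],s['contact_force'],rel([.6478,.2709,.1535]))
cap('side','s5.png');cap('scene','c5.png')
f=lambda im,x,y,w,h,k:cv2.resize(im[y:y+h,x:x+w],None,fx=k,fy=k,interpolation=cv2.INTER_CUBIC)
I=lambda n:cv2.imread('pics/%s.png'%n)
cv2.imwrite('pics/l5.png',np.hstack([f(I('c5'),315,275,100,120,4),f(I('s5'),220,255,100,120,4)]))
```

```text
11.6167 [0.64881052 0.2717073  0.15759259] [ 1.79999552e+02  6.06797011e-04 -1.68484011e+02] 0.01998443534721879 [-0.49149922 -0.25205266 -1.00831875] [ 0.0077 -0.0039  0.0273]
```

View pics/l5.png

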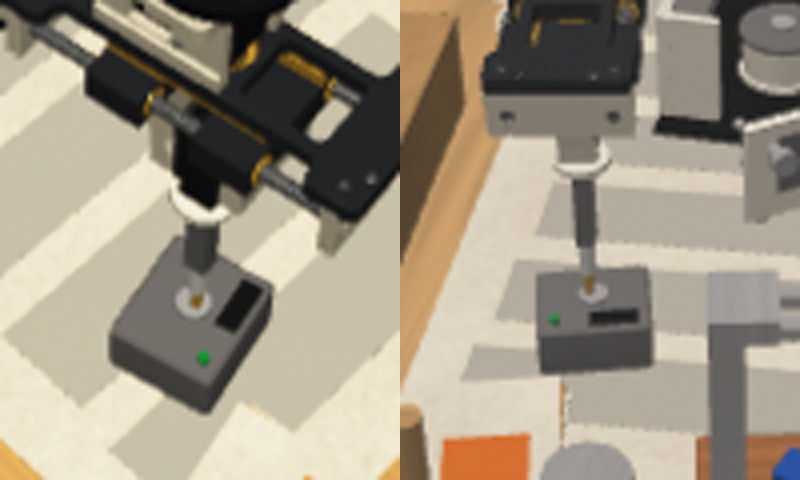

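The tip (196,305 in the crop) sits over the stud, with hardly any force yet. I press 4 mm further and hold.

>>> send_rows([
  {"slide":[0.007,-0.003,0.01],"turn":0,"gripper":0},
  {"slide":[0.007,-0.003,0.02],"turn":0,"gripper":0},
  {"slide":[0.007,-0.003,0.027],"turn":0,"gripper":0},
  {"slide":[0.007,-0.003,0.027],"turn":0,"gripper":0},
  {"slide":[0.007,-0.003,0.027],"turn":0,"gripper":0},
])

```text
time_s: 12.13
tcp_pos: [0.6479, 0.271, 0.1537]
eef_rot: [-180.0, 0.0, -168.5]
contact_force: [-0.2, -0.7, 2.0]
gripper_width: 0.02
gripper_force: 40.0
```

>>> send_rows([
  {"slide":[0,0,0],"turn":0,"gripper":0},
  {"slide":[0,0,0],"turn":0,"gripper":0},
  {"slide":[0,0,0],"turn":0,"gripper":0},
  {"slide":[0,0,0],"turn":0,"gripper":0},
  {"slide":[0,0,0],"turn":0,"gripper":0},
])

```text
time_s: 12.55
tcp_pos: [0.6479, 0.2711, 0.1536]
eef_rot: [-180.0, 0.0, -168.5]
contact_force: [0.0, -0.6, 0.9]
gripper_width: 0.0202
gripper_force: 40.0
```

Run:
```python
from h import *
for _ in range(4):
    s=get_state();print(s['time_s'],s['tcp_pos'],s['eef_rot'],s['gripper_width'],s['contact_force'],s['moment']); cap('wrist')
```

```text
12.55 [0.64792973 0.27105455 0.15360543] [-1.79999637e+02  8.78159574e-03 -1.68484014e+02] 0.020165866207474067 [ 0.02443117 -0.57627005  0.8892521 ] [-0.10339971  0.08457038 -0.02122579]
12.6 [0.64790038 0.271066   0.15354181] [ 1.79999516e+02  3.75826803e-03 -1.68483805e+02] 0.01989223987871876 [-0.07250712 -0.31813618  0.39226803] [-0.10844543  0.10895063 -0.08722909]
12.65 [0.64792633 0.27104446 0.1535566 ] [-1.79999415e+02  5.82865010e-03 -1.68482330e+02] 0.019889980653231325 [ 0.20584263 -0.14933961  1.69266482] [-0.13478656  0.08774933  0.0224283 ]
12.7 [0.64791366 0.27107612 0.15353   ] [ 1.79997685e+02  3.51423150e-03 -1.68486787e+02] 0.01990809404483888 [ 0.02668596 -0.46141423  1.05691834] [-0.09755515  0.1008398   0.01379426]
```

Force rose by about 2.4 N, so it is resting. I lift and go over to pot a, then check both pots.

>>> send_rows([
  {"slide":[0,0,-0.15],"turn":0,"gripper":0},
  {"slide":[0,0,-0.35],"turn":0,"gripper":0},
  {"slide":[0,0,-0.6],"turn":0,"gripper":0},
  {"slide":[0,0,-0.8],"turn":0,"gripper":0},
  {"slide":[0,0,-0.9],"turn":0,"gripper":0},
])

```text
time_s: 13.17
tcp_pos: [0.649, 0.2715, 0.2933]
eef_rot: [179.9, 0.3, -168.5]
contact_force: [0.5, 0.5, 0.2]
gripper_width: 0.0198
gripper_force: 40.0
```

>>> send_rows([
  {"slide":[0.06,-0.15,0],"turn":0,"gripper":0},
  {"slide":[0.15,-0.38,0],"turn":0,"gripper":0},
  {"slide":[0.24,-0.6,0],"turn":0,"gripper":0},
  {"slide":[0.32,-0.82,0],"turn":0,"gripper":0},
  {"slide":[0.397,-0.98,0],"turn":0,"gripper":0},
])

```text
time_s: 13.58
tcp_pos: [0.6181, 0.1129, 0.2882]
eef_rot: [-180.0, -0.0, -168.5]
contact_force: [0.5, -0.3, -1.0]
gripper_width: 0.0197
gripper_force: 40.0
```

Run:
```python
from h import *
s=get_state();print(s['time_s'],s['tcp_pos'],s['gripper_width'],s['contact_force'],rel([.590,-.0407,.21]))
for n,C in [('side',SI),('scene',SC)]:
  cap(n,'p_%s.png'%n)
  for t in ['pot_a']:
    for r in optics.look_for(n,t)[:4]: print(n,t,round(r['p'],2),np.round(r['location'],3),np.round(proj(C,r['location'])))
f=lambda im,x,y,w,h,k:cv2.resize(im[y:y+h,x:x+w],None,fx=k,fy=k,interpolation=cv2.INTER_CUBIC)
I=lambda n:cv2.imread('pics/%s.png'%n)
# stud shift relative to first pictures by template match
for n,pts in [('scene',[(291.4,244.7),(340.8,208.6)]),('side',[(316.1,260.6),(365,258)])]:
  a=I(n+'0');b=I('p_'+n)
  for u,v in pts:
    u0,v0=int(u)-12,int(v)-8
    m=cv2.matchTemplate(b[v0-30:v0+46,u0-30:u0+54],a[v0:v0+16,u0:u0+24],cv2.TM_CCOEFF_NORMED)
    _,mx,_,l=cv2.minMaxLoc(m);print(n,(u,v),round(mx,2),l[0]-30,l[1]-30)
```

```text
13.5833 [0.61810775 0.1129236  0.28817775] 0.01972519281232273 [ 0.45441666 -0.30795423 -0.96343557] [ 0.3873 -0.9663  0.5215]
side pot_a 0.77 [ 0.589 -0.025  0.04 ] [315. 266.]
side pot_a 0.72 [ 0.444 -0.016  0.078] [365. 262.]
side pot_a 0.25 [0.677 0.37  0.011] [245. 364.]
scene pot_a 0.62 [ 0.594 -0.039  0.045] [291. 248.]
scene pot_a 0.58 [ 0.464 -0.013  0.036] [340. 230.]
scene (291.4, 244.7) 1.0 0 0
scene (340.8, 208.6) 0.64 30 4
side (316.1, 260.6) 1.0 0 0
side (365, 258) 1.0 0 0
```

Pots are unmoved (matches 1.0, zero shift). I go on above pot a and down near it.

>>> send_rows([
  {"slide":[0.08,-0.2,0],"turn":0,"gripper":0},
  {"slide":[0.16,-0.42,0],"turn":0,"gripper":0},
  {"slide":[0.25,-0.63,0],"turn":0,"gripper":0},
  {"slide":[0.33,-0.83,0],"turn":0,"gripper":0},
  {"slide":[0.387,-0.966,0],"turn":0,"gripper":0},
])

```text
time_s: 14.2
tcp_pos: [0.5906, -0.0395, 0.2882]
eef_rot: [180.0, -0.0, -168.5]
contact_force: [1.0, -0.1, -1.0]
gripper_width: 0.0199
gripper_force: 40.0
```

>>> send_rows([
  {"slide":[0,0,0.12],"turn":0,"gripper":0},
  {"slide":[0,0,0.3],"turn":0,"gripper":0},
  {"slide":[0,0,0.5],"turn":0,"gripper":0},
  {"slide":[0,0,0.62],"turn":0,"gripper":0},
  {"slide":[0,0,0.7],"turn":0,"gripper":0},
])

```text
time_s: 14.62
tcp_pos: [0.59, -0.0375, 0.1803]
eef_rot: [180.0, -0.2, -168.5]
contact_force: [-0.3, 0.2, -1.7]
gripper_width: 0.0198
gripper_force: 40.0
```

Run:
```python
from h import *
cap('side','s6.png');cap('scene','c6.png')
s=get_state();print(s['time_s'],s['tcp_pos'],s['gripper_width'],s['contact_force'],rel([.590,-.0407,.1633]))
t=s['tcp_pos']-[0,0,.1163]; print(proj(SC,t),proj(SI,t))
f=lambda im,x,y,w,h,k:cv2.resize(im[y:y+h,x:x+w],None,fx=k,fy=k,interpolation=cv2.INTER_CUBIC)
I=lambda n:cv2.imread('pics/%s.png'%n)
cv2.imwrite('pics/l6.png',np.hstack([f(I('c6'),240,180,100,100,4),f(I('s6'),270,195,100,100,4)]))
```

```text
14.7167 [ 0.58980415 -0.03760634  0.18054745] 0.01977158464963529 [ 0.87346771 -1.23637981 -0.80213968] [ 0.0023 -0.0205  0.115 ]
[291.87240879 241.64154162] [316.11782285 256.64032587]
```

View pics/l6.png

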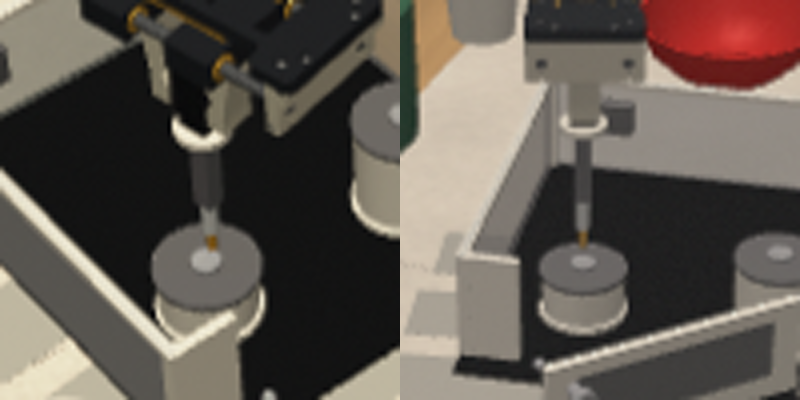

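Tip is at (213,243) and (583,245) in the crops, just above the stud at (206,261) and (583,262). I shift 3 mm in y and press.

>>> send_rows([
  {"slide":[0,-0.02,0.03],"turn":0,"gripper":0},
  {"slide":[0,-0.02,0.06],"turn":0,"gripper":0},
  {"slide":[0,-0.02,0.09],"turn":0,"gripper":0},
  {"slide":[0,-0.02,0.105],"turn":0,"gripper":0},
  {"slide":[0,-0.02,0.118],"turn":0,"gripper":0},
])

```text
time_s: 15.13
tcp_pos: [0.5916, -0.0413, 0.1659]
eef_rot: [180.0, 0.0, -168.5]
contact_force: [-0.3, 0.6, 0.1]
gripper_width: 0.0193
gripper_force: 40.0
```

>>> send_rows([
  {"slide":[0,0,0],"turn":0,"gripper":0},
  {"slide":[0,0,0],"turn":0,"gripper":0},
  {"slide":[0,0,0],"turn":0,"gripper":0},
  {"slide":[0,0,0],"turn":0,"gripper":0},
  {"slide":[0,0,0],"turn":0,"gripper":0},
])

```text
time_s: 15.55
tcp_pos: [0.5917, -0.0414, 0.1661]
eef_rot: [-180.0, 0.0, -168.5]
contact_force: [-0.5, 0.3, 0.4]
gripper_width: 0.0199
gripper_force: 40.0
```

Run:
```python
from h import *
F=[]
for _ in range(6):
    s=get_state();F.append(s['contact_force']);cap('wrist')
print(s['time_s'],s['tcp_pos'],s['gripper_width'],np.mean(F,0))
```

```text
15.8 [ 0.59164329 -0.04136565  0.1659526 ] 0.019754246053545158 [-0.43720448  0.12414974 -0.19126633]
```

Force is about 1 N, so just touching. I press 2.5 mm deeper and hold.

>>> send_rows([
  {"slide":[0.009,0,0.008],"turn":0,"gripper":0},
  {"slide":[0.009,0,0.018],"turn":0,"gripper":0},
  {"slide":[0.009,0,0.018],"turn":0,"gripper":0},
  {"slide":[0.009,0,0.018],"turn":0,"gripper":0},
  {"slide":[0.009,0,0.018],"turn":0,"gripper":0},
])

```text
time_s: 16.27
tcp_pos: [0.5903, -0.0417, 0.1632]
eef_rot: [-180.0, 0.0, -168.5]
contact_force: [1.6, -0.2, 1.6]
gripper_width: 0.02
gripper_force: 40.0
```

>>> send_rows([
  {"slide":[0,0,0],"turn":0,"gripper":0},
  {"slide":[0,0,0],"turn":0,"gripper":0},
  {"slide":[0,0,0],"turn":0,"gripper":0},
  {"slide":[0,0,0],"turn":0,"gripper":0},
  {"slide":[0,0,0],"turn":0,"gripper":0},
])

```text
time_s: 16.68
tcp_pos: [0.5902, -0.0417, 0.1631]
eef_rot: [-180.0, 0.0, -168.5]
contact_force: [1.0, 0.7, 1.5]
gripper_width: 0.0199
gripper_force: 40.0
```

Run:
```python
from h import *
F=[]
for i in range(6):
    s=get_state();F.append(s['contact_force']);cap('side' if i%2 else 'scene','x%d.png'%(i%2))
print(s['time_s'],s['tcp_pos'],s['gripper_width'],np.mean(F,0))
f=lambda im,x,y,w,h,k:cv2.resize(im[y:y+h,x:x+w],None,fx=k,fy=k,interpolation=cv2.INTER_CUBIC)
I=lambda n:cv2.imread('pics/%s.png'%n)
cv2.imwrite('pics/l7.png',np.hstack([f(I('x0'),240,180,100,100,4),f(I('x1'),270,195,100,100,4)]))
```

```text
16.9333 [ 0.59021109 -0.04166788  0.16310824] 0.019633776027156276 [ 1.01433469 -0.27890733  1.43290017]
```

View pics/l7.png

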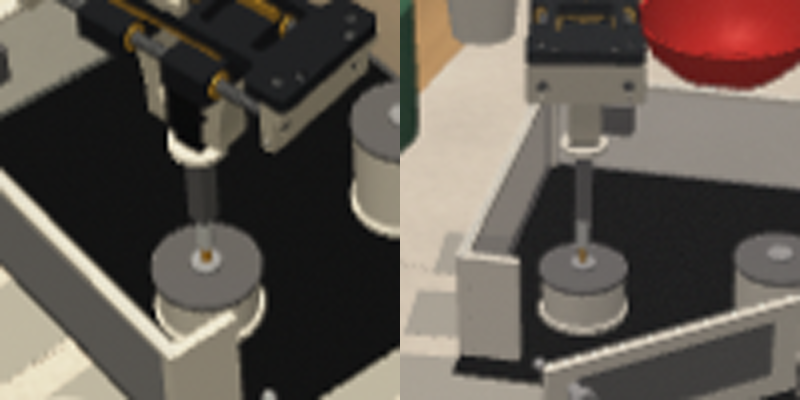

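Tip is centred on pot a's stud (crop 206,260) with 2.7 N. Next is pot c; I confirm by template matching that it has not moved.

>>> send_rows([
  {"slide":[0,0,-0.15],"turn":0,"gripper":0},
  {"slide":[0,0,-0.35],"turn":0,"gripper":0},
  {"slide":[0,0,-0.5],"turn":0,"gripper":0},
  {"slide":[0,0,-0.65],"turn":0,"gripper":0},
  {"slide":[0,0,-0.65],"turn":0,"gripper":0},
])

```text
time_s: 17.4
tcp_pos: [0.5918, -0.0417, 0.2652]
eef_rot: [-179.9, 0.3, -168.5]
contact_force: [1.0, -0.1, 0.0]
gripper_width: 0.0194
gripper_force: 40.0
```

>>> send_rows([
  {"slide":[0.2,0.05,0],"turn":0,"gripper":0},
  {"slide":[0.42,0.11,0],"turn":0,"gripper":0},
  {"slide":[0.64,0.17,0],"turn":0,"gripper":0},
  {"slide":[0.85,0.23,0],"turn":0,"gripper":0},
  {"slide":[0.93,0.258,0],"turn":0,"gripper":0},
])

```text
time_s: 17.82
tcp_pos: [0.4414, -0.032, 0.2598]
eef_rot: [179.9, -0.1, -168.5]
contact_force: [-0.8, -0.0, -1.3]
gripper_width: 0.0198
gripper_force: 40.0
```

```bash
cat >> h.py <<'E'
def shift():
  I=lambda n:cv2.imread('pics/%s.png'%n)
  for n,pts in [('scene',[(291.4,244.7),(340.8,208.6)]),('side',[(316.1,260.6),(365,258)])]:
    cap(n,'p_%s.png'%n);a=I(n+'0');b=I('p_'+n)
    for u,v in pts:
      u0,v0=int(u)-12,int(v)-8
      m=cv2.matchTemplate(b[v0-30:v0+46,u0-30:u0+54],a[v0:v0+16,u0:u0+24],cv2.TM_CCOEFF_NORMED)
      _,mx,_,l=cv2.minMaxLoc(m);print(n,(u,v),round(mx,2),l[0]-30,l[1]-30)
E
python3 - <<'E'
from h import *
shift()
s=get_state();print(s['time_s'],s['tcp_pos'],s['gripper_width'],s['contact_force'],rel([.4457,-.0315,.1953]))
E
```

```text
scene (291.4, 244.7) 1.0 0 0
scene (340.8, 208.6) 1.0 0 0
side (316.1, 260.6) 1.0 0 0
side (365, 258) 1.0 0 0
17.9167 [ 0.44340987 -0.0316      0.26072305] 0.020109898084215632 [ 1.12538006  0.56169466 -0.9621171 ] [-0.0149 -0.0028  0.4362]
```

>>> send_rows([
  {"slide":[-0.013,0,0.1],"turn":0,"gripper":0},
  {"slide":[-0.013,0,0.22],"turn":0,"gripper":0},
  {"slide":[-0.013,0,0.32],"turn":0,"gripper":0},
  {"slide":[-0.013,0,0.37],"turn":0,"gripper":0},
  {"slide":[-0.013,0,0.37],"turn":0,"gripper":0},
])

```text
time_s: 18.33
tcp_pos: [0.4469, -0.0314, 0.2031]
eef_rot: [-180.0, -0.2, -168.5]
contact_force: [0.1, 0.2, -1.3]
gripper_width: 0.0197
gripper_force: 40.0
```

Run:
```python
from h import *
F=[]
for i in range(3):
    s=get_state();F.append(s['contact_force']);cap('side' if i%2 else 'scene')
print(s['time_s'],s['tcp_pos'],s['gripper_width'],np.mean(F,0),rel([.4457,-.0315,.1953]))
```

```text
18.4333 [ 0.44814417 -0.03126816  0.20523246] 0.01975585153207974 [-0.07284217  0.29299654 -0.79648412] [0.0182 0.0014 0.0691]
```

>>> send_rows([
  {"slide":[0.015,0,0.02],"turn":0,"gripper":0},
  {"slide":[0.015,0,0.04],"turn":0,"gripper":0},
  {"slide":[0.015,0,0.055],"turn":0,"gripper":0},
  {"slide":[0.015,0,0.067],"turn":0,"gripper":0},
  {"slide":[0.015,0,0.067],"turn":0,"gripper":0},
])

```text
time_s: 18.9
tcp_pos: [0.4457, -0.0316, 0.1951]
eef_rot: [-180.0, 0.0, -168.5]
contact_force: [-0.3, 0.4, 1.0]
gripper_width: 0.0197
gripper_force: 40.0
```

>>> send_rows([
  {"slide":[0,0,0],"turn":0,"gripper":0},
  {"slide":[0,0,0],"turn":0,"gripper":0},
  {"slide":[0,0,0],"turn":0,"gripper":0},
  {"slide":[0,0,0],"turn":0,"gripper":0},
  {"slide":[0,0,0],"turn":0,"gripper":0},
])

```text
time_s: 19.32
tcp_pos: [0.4457, -0.0316, 0.1952]
eef_rot: [-180.0, 0.0, -168.5]
contact_force: [0.3, 0.5, 1.2]
gripper_width: 0.0198
gripper_force: 40.0
```

Run:
```python
from h import *
F=[]
for i in range(6):
    s=get_state();F.append(s['contact_force']);cap('side' if i%2 else 'scene','y%d.png'%(i%2))
print(s['time_s'],s['tcp_pos'],s['gripper_width'],np.mean(F,0),rel([.4457,-.0315,.1953]))
```

```text
19.5667 [ 0.44561391 -0.03161266  0.19515268] 0.019599023691193398 [0.48034192 0.50492767 1.24078547] [-0.0008  0.0006 -0.0013]
```

Pot c rested at 2.5 N. Back to the receiver.

>>> send_rows([
  {"slide":[0,0,-0.15],"turn":0,"gripper":0},
  {"slide":[0,0,-0.35],"turn":0,"gripper":0},
  {"slide":[0,0,-0.5],"turn":0,"gripper":0},
  {"slide":[0,0,-0.65],"turn":0,"gripper":0},
  {"slide":[0,0,-0.65],"turn":0,"gripper":0},
])

```text
time_s: 20.03
tcp_pos: [0.4472, -0.0316, 0.2967]
eef_rot: [-180.0, 0.3, -168.5]
contact_force: [1.5, -0.1, -0.5]
gripper_width: 0.02
gripper_force: 40.0
```

>>> send_rows([
  {"slide":[-0.16,0.16,0],"turn":0,"gripper":0},
  {"slide":[-0.34,0.34,0],"turn":0,"gripper":0},
  {"slide":[-0.52,0.52,0],"turn":0,"gripper":0},
  {"slide":[-0.7,0.7,0],"turn":0,"gripper":0},
  {"slide":[-0.86,0.855,0],"turn":0,"gripper":0},
])

```text
time_s: 20.45
tcp_pos: [0.5468, 0.1216, 0.2916]
eef_rot: [-180.0, -0.1, -168.5]
contact_force: [0.9, -0.3, -1.0]
gripper_width: 0.02
gripper_force: 40.0
```

>>> send_rows([
  {"slide":[-0.18,0.18,0],"turn":0,"gripper":0},
  {"slide":[-0.36,0.36,0],"turn":0,"gripper":0},
  {"slide":[-0.54,0.54,0],"turn":0,"gripper":0},
  {"slide":[-0.72,0.72,0],"turn":0,"gripper":0},
  {"slide":[-0.86,0.855,0],"turn":0,"gripper":0},
])

```text
time_s: 20.87
tcp_pos: [0.6478, 0.2735, 0.2905]
eef_rot: [-180.0, -0.1, -168.5]
contact_force: [0.9, -0.9, -1.2]
gripper_width: 0.0198
gripper_force: 40.0
```

>>> send_rows([
  {"slide":[0,0,0.15],"turn":0,"gripper":0},
  {"slide":[0,0,0.35],"turn":0,"gripper":0},
  {"slide":[0,0,0.55],"turn":0,"gripper":0},
  {"slide":[0,0,0.75],"turn":0,"gripper":0},
  {"slide":[0,0,0.8],"turn":0,"gripper":0},
])

```text
time_s: 21.28
tcp_pos: [0.6439, 0.2697, 0.1655]
eef_rot: [-179.9, -0.5, -168.5]
contact_force: [-1.0, -0.6, -2.2]
gripper_width: 0.0199
gripper_force: 40.0
```

Run:
```python
from h import *
F=[]
for i in range(4):
    s=get_state();F.append(s['contact_force']);cap('side' if i%2 else 'scene','z%d.png'%(i%2))
print(s['time_s'],s['tcp_pos'],s['eef_rot'],s['gripper_width'],np.mean(F,0),rel([.6478,.2709,.1533]))
```

```text
21.4333 [0.64720863 0.27096016 0.17246605] [-1.79932822e+02 -5.91854586e-02 -1.68473269e+02] 0.019770920061894102 [-0.43625859 -0.05843416 -1.48775128] [ 0.0021 -0.0034  0.1385]
```

>>> send_rows([
  {"slide":[0,0,0.04],"turn":0,"gripper":0},
  {"slide":[0,0,0.08],"turn":0,"gripper":0},
  {"slide":[0,0,0.11],"turn":0,"gripper":0},
  {"slide":[0,0,0.13],"turn":0,"gripper":0},
  {"slide":[0,0,0.13],"turn":0,"gripper":0},
])

```text
time_s: 21.9
tcp_pos: [0.6473, 0.2713, 0.153]
eef_rot: [180.0, 0.0, -168.5]
contact_force: [0.1, 0.7, 1.5]
gripper_width: 0.0197
gripper_force: 40.0
```

>>> send_rows([
  {"slide":[0,0,0],"turn":0,"gripper":0},
  {"slide":[0,0,0],"turn":0,"gripper":0},
  {"slide":[0,0,0],"turn":0,"gripper":0},
  {"slide":[0,0,0],"turn":0,"gripper":0},
  {"slide":[0,0,0],"turn":0,"gripper":0},
])

```text
time_s: 22.32
tcp_pos: [0.6473, 0.2713, 0.1534]
eef_rot: [180.0, 0.0, -168.5]
contact_force: [-0.1, 0.3, 0.6]
gripper_width: 0.0197
gripper_force: 40.0
```

Run:
```python
from h import *
F=[]
for i in range(8):
    s=get_state();F.append(s['contact_force']);cap('side' if i%2 else 'scene','z%d.png'%(i%2))
print(s['time_s'],s['tcp_pos'],s['gripper_width'],np.mean(F,0),rel([.6478,.2709,.1533]))
```

```text
22.6667 [0.64721933 0.27128201 0.15315203] 0.01960877056693761 [0.25197651 0.61057497 1.24132714] [-0.0033 -0.0034 -0.001 ]
```

Receiver read again at 2.7 N. I return over the hanger.

>>> send_rows([
  {"slide":[0,0,-0.2],"turn":0,"gripper":0},
  {"slide":[0,0,-0.4],"turn":0,"gripper":0},
  {"slide":[0,0,-0.6],"turn":0,"gripper":0},
  {"slide":[0,0,-0.8],"turn":0,"gripper":0},
  {"slide":[0,0,-0.95],"turn":0,"gripper":0},
])

```text
time_s: 23.13
tcp_pos: [0.6471, 0.2709, 0.2979]
eef_rot: [180.0, 0.0, -168.5]
contact_force: [0.9, 0.8, 0.1]
gripper_width: 0.0199
gripper_force: 40.0
```

>>> send_rows([
  {"slide":[0.2,0.2,0],"turn":0,"gripper":0},
  {"slide":[0.4,0.4,0],"turn":0,"gripper":0},
  {"slide":[0.6,0.6,0],"turn":0,"gripper":0},
  {"slide":[0.8,0.8,0],"turn":0,"gripper":0},
  {"slide":[0.895,0.93,0],"turn":0,"gripper":0},
])

```text
time_s: 23.55
tcp_pos: [0.4844, 0.3817, 0.2953]
eef_rot: [-180.0, -0.1, -168.4]
contact_force: [0.8, -0.4, -0.6]
gripper_width: 0.0195
gripper_force: 40.0
```

>>> send_rows([
  {"slide":[0,0,0],"turn":0,"gripper":0},
  {"slide":[0,0,0],"turn":0,"gripper":0},
  {"slide":[0,0,0],"turn":0,"gripper":0},
  {"slide":[0,0,0],"turn":0,"gripper":0},
  {"slide":[0,0,0],"turn":0,"gripper":0},
])

```text
time_s: 23.97
tcp_pos: [0.4884, 0.3803, 0.2951]
eef_rot: [-180.0, -0.0, -168.6]
contact_force: [-0.5, -0.8, -1.1]
gripper_width: 0.0195
gripper_force: 40.0
```

Run:
```python
from h import *
cap('side','s8.png');cap('scene','c8.png')
s=get_state();print(s['time_s'],s['tcp_pos'],s['eef_rot'],s['gripper_width'],s['contact_force'],rel([.4880,.3813,.1665]))
# compare wand pose in grip with earlier pictures (same TCP): template of stem+tip
for n,o,b,(u,v) in [('scene','c3','c8',(471,290)),('side','s3','s8',(324.5,310))]:
  A=cv2.imread(f'pics/{o}.png');B=cv2.imread(f'pics/{b}.png');u,v=int(u),int(v)
  k=4;A=cv2.resize(A[v-40:v+40,u-40:u+40],None,fx=k,fy=k,interpolation=2);B=cv2.resize(B[v-40:v+40,u-40:u+40],None,fx=k,fy=k,interpolation=2)
  m=cv2.matchTemplate(B,A[100:220,130:190],5);_,mx,_,l=cv2.minMaxLoc(m);print(n,mx,(l[0]-130)/k,(l[1]-100)/k)
```

```text
24.0667 [0.4883736  0.38037347 0.29522819] [-1.79973578e+02 -2.39855612e-02 -1.68570430e+02] 0.01995696313054953 [-0.2947663   0.36626504 -2.02982332] [0.0009 0.0069 0.8582]
scene 0.9585660099983215 -0.75 0.5
side 0.9935196042060852 0.0 -0.25
```

The wand sits in the grip as before. I lower it slowly into the fork.

>>> send_rows([
  {"slide":[0,0.007,0.05],"turn":0,"gripper":0},
  {"slide":[0,0.007,0.12],"turn":0,"gripper":0},
  {"slide":[0,0.007,0.2],"turn":0,"gripper":0},
  {"slide":[0,0.007,0.28],"turn":0,"gripper":0},
  {"slide":[0,0.007,0.35],"turn":0,"gripper":0},
])

```text
time_s: 24.48
tcp_pos: [0.4871, 0.3816, 0.241]
eef_rot: [-180.0, -0.1, -168.5]
contact_force: [0.1, -0.8, -2.9]
gripper_width: 0.0198
gripper_force: 40.0
```

>>> send_rows([
  {"slide":[0,0,0.06],"turn":0,"gripper":0},
  {"slide":[0,0,0.12],"turn":0,"gripper":0},
  {"slide":[0,0,0.18],"turn":0,"gripper":0},
  {"slide":[0,0,0.23],"turn":0,"gripper":0},
  {"slide":[0,0,0.28],"turn":0,"gripper":0},
])

```text
time_s: 24.9
tcp_pos: [0.4876, 0.381, 0.2004]
eef_rot: [-179.9, -0.0, -168.5]
contact_force: [1.3, -4.9, 0.9]
gripper_width: 0.02
gripper_force: 40.0
```

Run:
```python
from h import *
cap('wrist');s=get_state();print(s['time_s'],s['tcp_pos'],s['eef_rot'],s['gripper_width'],s['contact_force'],rel([.4880,.3813,.1665]))
```

```text
24.95 [0.48692126 0.38079109 0.19854072] [-1.79874323e+02 -1.37703920e-01 -1.68520688e+02] 0.019472693617592417 [ 1.76338021 -2.85546178 -2.24587891] [-0.0082  0.0024  0.2136]
```

>>> send_rows([
  {"slide":[-0.003,-0.006,0.05],"turn":0,"gripper":0},
  {"slide":[-0.003,-0.006,0.1],"turn":0,"gripper":0},
  {"slide":[-0.003,-0.006,0.15],"turn":0,"gripper":0},
  {"slide":[-0.003,-0.006,0.19],"turn":0,"gripper":0},
  {"slide":[-0.003,-0.006,0.205],"turn":0,"gripper":0},
])

```text
time_s: 25.37
tcp_pos: [0.4877, 0.3809, 0.1689]
eef_rot: [-179.9, -0.1, -168.5]
contact_force: [1.0, -4.3, 0.9]
gripper_width: 0.0201
gripper_force: 40.0
```

>>> send_rows([
  {"slide":[0,0,0],"turn":0,"gripper":0},
  {"slide":[0,0,0],"turn":0,"gripper":0},
  {"slide":[0,0,0],"turn":0,"gripper":0},
  {"slide":[0,0,0],"turn":0,"gripper":0},
  {"slide":[0,0,0],"turn":0,"gripper":0},
])

```text
time_s: 25.78
tcp_pos: [0.4877, 0.3809, 0.17]
eef_rot: [-180.0, -0.1, -168.5]
contact_force: [2.2, -4.9, -4.1]
gripper_width: 0.0196
gripper_force: 40.0
```

>>> send_rows([
  {"slide":[0,-0.007,0.01],"turn":0,"gripper":0},
  {"slide":[0,-0.007,0.02],"turn":0,"gripper":0},
  {"slide":[0,-0.007,0.024],"turn":0,"gripper":0},
  {"slide":[0,-0.007,0.024],"turn":0,"gripper":0},
  {"slide":[0,-0.007,0.024],"turn":0,"gripper":0},
])

```text
time_s: 26.2
tcp_pos: [0.4885, 0.3809, 0.1669]
eef_rot: [179.9, 0.0, -168.5]
contact_force: [0.8, -0.6, -1.2]
gripper_width: 0.0199
gripper_force: 40.0
```

>>> send_rows([
  {"slide":[0,0,0],"turn":0,"gripper":0.3},
  {"slide":[0,0,0],"turn":0,"gripper":0.4},
  {"slide":[0,0,0],"turn":0,"gripper":0.6},
  {"slide":[0,0,0],"turn":0,"gripper":0.7},
  {"slide":[0,0,0],"turn":0,"gripper":0.7},
])

```text
time_s: 26.62
tcp_pos: [0.4883, 0.3805, 0.1668]
eef_rot: [180.0, 0.0, -168.5]
contact_force: [-0.4, -1.3, -0.3]
gripper_width: 0.0476
gripper_force: 0.0
```

>>> send_rows([
  {"slide":[0,0,0],"turn":0,"gripper":0.7},
  {"slide":[0,0,0],"turn":0,"gripper":0.7},
  {"slide":[0,0,0],"turn":0,"gripper":0.7},
  {"slide":[0,0,0],"turn":0,"gripper":0.7},
  {"slide":[0,0,0],"turn":0,"gripper":0.7},
])

```text
time_s: 27.03
tcp_pos: [0.4883, 0.3803, 0.1667]
eef_rot: [-180.0, -0.0, -168.5]
contact_force: [0.2, 0.4, 0.1]
gripper_width: 0.0609
gripper_force: 0.0
```

>>> send_rows([
  {"slide":[0,0,-0.1],"turn":0,"gripper":0.7},
  {"slide":[0,0,-0.25],"turn":0,"gripper":0.7},
  {"slide":[0,0,-0.45],"turn":0,"gripper":0.7},
  {"slide":[0,0,-0.7],"turn":0,"gripper":0.7},
  {"slide":[0,0,-0.9],"turn":0,"gripper":0.7},
])

```text
time_s: 27.45
tcp_pos: [0.4885, 0.3802, 0.3042]
eef_rot: [180.0, 0.1, -168.5]
contact_force: [1.2, 0.9, 0.4]
gripper_width: 0.0611
gripper_force: 0.0
```

Run:
```python
from h import *
cap('side','s9.png');cap('scene','c9.png')
s=get_state();print(s['time_s'],s['tcp_pos'],s['eef_rot'],s['gripper_width'],s['contact_force'])
f=lambda im,x,y,w,h,k:cv2.resize(im[y:y+h,x:x+w],None,fx=k,fy=k,interpolation=cv2.INTER_CUBIC)
I=lambda n:cv2.imread('pics/%s.png'%n)
for n,a,b,(u,v) in [('scene','scene0','c9',(467,308)),('side','side0','s9',(324,328))]:
  k=4;A=f(I(a),u-30,v-30,60,60,k);B=f(I(b),u-30,v-30,60,60,k)
  for nm,(y0,y1,x0,x1) in [('collar',(30+70,170,80,160)),('low',(120,190,80,160))]:
    m=cv2.matchTemplate(B,A[y0:y1,x0:x1],5);_,mx,_,l=cv2.minMaxLoc(m);print(n,nm,mx,(l[0]-x0)/k,(l[1]-y0)/k)
shift()
```

```text
27.55 [0.49026067 0.38171913 0.30823475] [ 179.70107974    0.47204313 -168.46550611] 0.06143508342143917 [1.06342375 0.10109452 0.00644607]
scene collar 0.9890864491462708 0.75 0.25
scene low 0.9839450716972351 0.5 0.25
side collar 0.9836695790290833 0.25 0.25
side low 0.9826100468635559 0.25 0.25
scene (291.4, 244.7) 1.0 0 0
scene (340.8, 208.6) 0.97 -14 -14
side (316.1, 260.6) 0.78 24 -3
side (365, 258) 0.79 -25 -1
```

The wand hangs as at the start (shift below 1 px). Pot c was knocked meanwhile, 14 px in the scene view, after its reading. Next I shut the gripper and place it outside the door.

>>> send_rows([
  {"slide":[0.03,-0.15,0],"turn":0,"gripper":0},
  {"slide":[0.07,-0.35,0],"turn":0,"gripper":0},
  {"slide":[0.11,-0.55,0],"turn":0,"gripper":0},
  {"slide":[0.15,-0.75,0],"turn":0,"gripper":0},
  {"slide":[0.15,-0.75,0],"turn":0,"gripper":0},
], newtons=10)

```text
time_s: 28.07
tcp_pos: [0.4877, 0.2612, 0.3009]
eef_rot: [-179.9, -0.1, -168.6]
contact_force: [-0.7, 0.3, -0.4]
gripper_width: 0.0332
gripper_force: 0.0
```

>>> send_rows([
  {"slide":[0.03,-0.2,0],"turn":0.05,"gripper":0},
  {"slide":[0.07,-0.4,0],"turn":0.1,"gripper":0},
  {"slide":[0.11,-0.6,0],"turn":0.128,"gripper":0},
  {"slide":[0.15,-0.75,0],"turn":0.128,"gripper":0},
  {"slide":[0.15,-0.75,0],"turn":0.128,"gripper":0},
])

```text
time_s: 28.48
tcp_pos: [0.488, 0.1475, 0.3008]
eef_rot: [-179.9, -0.1, 179.9]
contact_force: [0.2, 0.1, -0.2]
gripper_width: 0.0025
gripper_force: 0.0
```

Run:
```python
from h import *
c=cap('wrist','w9.png')
s=get_state();print(s['time_s'],s['tcp_pos'],s['eef_rot'],s['gripper_width'],s['contact_force'],rel([.490,.150,.045]))
for t in ['door','pot_a']:
    for r in optics.look_for('wrist',t)[:5]: print(t,round(r['p'],2),np.round(r['location'],3),np.round(proj(c,r['location'])))
cap('side','s10.png');cap('scene','c10.png');
f=lambda im,x,y,w,h,k:cv2.resize(im[y:y+h,x:x+w],None,fx=k,fy=k,interpolation=cv2.INTER_CUBIC)
for n in ['side','scene']:
    for r in optics.look_for(n,'pot_a')[:5]: print(n,round(r['p'],2),np.round(r['location'],3))
```

```text
28.5333 [0.48848592 0.14894573 0.30084037] [-1.79959131e+02 -7.71174621e-02  1.79859677e+02] 0.0010612136920917802 [-0.16672962  0.5156238   0.22558291] [-0.0124  0.0083  1.7056]
door 0.86 [0.497 0.091 0.079] [254. 214.]
pot_a 0.78 [ 0.44  -0.083  0.078] [ 52. 150.]
pot_a 0.76 [ 0.582 -0.041  0.048] [135. 287.]
side 0.77 [ 0.589 -0.023  0.043]
side 0.58 [ 0.436 -0.07   0.063]
scene 0.69 [ 0.597 -0.039  0.048]
scene 0.59 [ 0.452 -0.08   0.067]
```

Pot c now stands at about (0.44, -0.083), well inside. I lower the shut fingers outside the door.

>>> send_rows([
  {"slide":[0,0.01,0.2],"turn":0,"gripper":0},
  {"slide":[0,0.01,0.4],"turn":0,"gripper":0},
  {"slide":[0,0.01,0.6],"turn":0,"gripper":0},
  {"slide":[0,0.01,0.8],"turn":0,"gripper":0},
  {"slide":[0,0.01,1],"turn":0,"gripper":0},
])

```text
time_s: 29.25
tcp_pos: [0.489, 0.153, 0.1504]
eef_rot: [180.0, 0.0, -179.9]
contact_force: [-0.4, 1.0, 0.3]
gripper_width: 0.0007
gripper_force: 0.0
```

>>> send_rows([
  {"slide":[0,0,0.15],"turn":0,"gripper":0},
  {"slide":[0,0,0.3],"turn":0,"gripper":0},
  {"slide":[0,0,0.45],"turn":0,"gripper":0},
  {"slide":[0,0,0.6],"turn":0,"gripper":0},
  {"slide":[0,0,0.69],"turn":0,"gripper":0},
])

```text
time_s: 29.67
tcp_pos: [0.4881, 0.1524, 0.0457]
eef_rot: [-179.9, -0.1, -180.0]
contact_force: [-0.9, 0.6, -0.0]
gripper_width: 0.0005
gripper_force: 0.0
```

Run:
```python
from h import *
c=cap('wrist','w10.png')
s=get_state();print(s['time_s'],s['tcp_pos'],s['eef_rot'],s['gripper_width'],s['contact_force'])
for p in [(.509,.129),(.528,.110),(.542,.0905),(.5525,.069),(.559,.055)]: print(rel([*p,.047]))
```

```text
29.7167 [0.48710767 0.15172137 0.04397246] [-179.82443743   -0.27691978 -179.99415645] 0.0007771505609642366 [-0.56660807 -0.49053938 -2.62439055]
[-0.1458 -0.1516 -0.0204]
[-0.2725 -0.2782 -0.0206]
[-0.3658 -0.4082 -0.0207]
[-0.4358 -0.5516 -0.0206]
[-0.4791 -0.6449 -0.0205]
```

Now I sweep along the door's arc, stopping short of shut.

>>> send_rows([
  {"slide":[-0.07,-0.08,0],"turn":0,"gripper":0},
  {"slide":[-0.145,-0.15,0],"turn":0,"gripper":0},
  {"slide":[-0.21,-0.21,0],"turn":0,"gripper":0},
  {"slide":[-0.27,-0.28,0],"turn":0,"gripper":0},
  {"slide":[-0.32,-0.34,0],"turn":0,"gripper":0},
])

```text
time_s: 30.13
tcp_pos: [0.5379, 0.1015, 0.0485]
eef_rot: [180.0, 0.0, -180.0]
contact_force: [-0.4, 0.5, 0.0]
gripper_width: 0.0005
gripper_force: 0.2
```

>>> send_rows([
  {"slide":[-0.045,-0.07,0],"turn":0,"gripper":0},
  {"slide":[-0.08,-0.14,0],"turn":0,"gripper":0},
  {"slide":[-0.115,-0.21,0],"turn":0,"gripper":0},
  {"slide":[-0.13,-0.25,0],"turn":0,"gripper":0},
  {"slide":[-0.13,-0.25,0],"turn":0,"gripper":0},
])

```text
time_s: 30.55
tcp_pos: [0.5569, 0.0626, 0.0482]
eef_rot: [-180.0, -0.0, 179.9]
contact_force: [0.0, 0.4, 0.1]
gripper_width: 0.0002
gripper_force: 0.0
```

Run:
```python
from h import *
c=cap('wrist','w11.png')
s=get_state();print(s['time_s'],s['tcp_pos'],s['contact_force'],rel([.559,.050,.047]))
for n in ['side','scene','wrist']:
    if n!='wrist':cap(n,n+'11.png')
    for r in optics.look_for(n,'door')[:3]: print(n,round(r['p'],2),np.round(r['location'],3))
```

```text
30.6 [0.55662421 0.06307816 0.04817473] [-0.27218251 -0.69674169  0.20297262] [-0.016  -0.0872  0.0078]
side 0.6 [0.488 0.033 0.051]
scene 0.63 [0.344 0.194 0.052]
scene 0.6 [0.577 0.044 0.069]
wrist 0.8 [0.487 0.035 0.085]
```

>>> send_rows([
  {"slide":[0,-0.02,0],"turn":0,"gripper":0},
  {"slide":[0,-0.035,0],"turn":0,"gripper":0},
  {"slide":[0,-0.05,0],"turn":0,"gripper":0},
  {"slide":[0,-0.05,0],"turn":0,"gripper":0},
  {"slide":[0,-0.05,0],"turn":0,"gripper":0},
])

```text
time_s: 31.27
tcp_pos: [0.5564, 0.056, 0.0482]
eef_rot: [-180.0, -0.0, 180.0]
contact_force: [0.0, 0.3, 0.1]
gripper_width: 0.0003
gripper_force: 0.0
```

>>> send_rows([
  {"slide":[0,-0.01,0],"turn":0,"gripper":0},
  {"slide":[0,-0.02,0],"turn":0,"gripper":0},
  {"slide":[0,-0.025,0],"turn":0,"gripper":0},
  {"slide":[0,-0.025,0],"turn":0,"gripper":0},
  {"slide":[0,-0.025,0],"turn":0,"gripper":0},
])

```text
time_s: 31.68
tcp_pos: [0.5566, 0.0524, 0.0482]
eef_rot: [-180.0, -0.0, 180.0]
contact_force: [-0.0, -0.2, -0.5]
gripper_width: 0.0006
gripper_force: 0.0
```

>>> send_rows([
  {"slide":[0,-0.01,0],"turn":0,"gripper":0},
  {"slide":[0,-0.02,0],"turn":0,"gripper":0},
  {"slide":[0,-0.025,0],"turn":0,"gripper":0},
  {"slide":[0,-0.025,0],"turn":0,"gripper":0},
  {"slide":[0,-0.025,0],"turn":0,"gripper":0},
])

```text
time_s: 32.1
tcp_pos: [0.5568, 0.0516, 0.0482]
eef_rot: [179.8, 0.1, 180.0]
contact_force: [-5.1, 16.0, 0.8]
gripper_width: 0.0006
gripper_force: 7.8
```

Run:
```python
from h import *
F=[]
for i,n in enumerate(['side','scene','wrist']):
    F.append(get_state()['contact_force']);c=cap(n,n+'12.png')
s=get_state();print(s['tcp_pos'],np.mean(F,0))
f=lambda im,x,y,w,h,k:cv2.resize(im[y:y+h,x:x+w],None,fx=k,fy=k,interpolation=cv2.INTER_CUBIC)
I=lambda n:cv2.imread('pics/%s.png'%n)
cv2.imwrite('pics/fin.png',np.vstack([np.hstack([f(I('scene12'),260,190,130,100,3),f(I('side12'),280,230,130,100,3)]),f(I('wrist12'),0,70,640,240,1.21875)[:290,:780]]))
```

```text
[0.55679026 0.05154851 0.0482082 ] [-4.76772422 16.19161022  0.70786066]
```

16 N against a hard stop. I back away and rise, then look.

>>> send_rows([
  {"slide":[0,0.05,0],"turn":0,"gripper":0},
  {"slide":[0,0.15,0],"turn":0,"gripper":0},
  {"slide":[0,0.3,0],"turn":0,"gripper":0},
  {"slide":[0,0.4,0],"turn":0,"gripper":0},
  {"slide":[0,0.4,0],"turn":0,"gripper":0},
])

```text
time_s: 32.67
tcp_pos: [0.5572, 0.1112, 0.0484]
eef_rot: [180.0, 0.1, -179.9]
contact_force: [0.4, -0.3, -0.2]
gripper_width: 0.0006
gripper_force: 0.0
```

>>> send_rows([
  {"slide":[0,0,-0.2],"turn":0,"gripper":0},
  {"slide":[0,0,-0.4],"turn":0,"gripper":0},
  {"slide":[0,0,-0.6],"turn":0,"gripper":0},
  {"slide":[0,0,-0.8],"turn":0,"gripper":0},
  {"slide":[0,0,-1],"turn":0,"gripper":0},
])

```text
time_s: 33.08
tcp_pos: [0.5563, 0.1084, 0.1997]
eef_rot: [-180.0, -0.0, -180.0]
contact_force: [0.9, 0.5, -0.3]
gripper_width: 0.0006
gripper_force: 0.0
```

>>> send_rows([
  {"slide":[0,0.1,-0.2],"turn":0,"gripper":0},
  {"slide":[0,0.2,-0.4],"turn":0,"gripper":0},
  {"slide":[0,0.3,-0.6],"turn":0,"gripper":0},
  {"slide":[0,0.3,-0.8],"turn":0,"gripper":0},
  {"slide":[0,0.3,-0.9],"turn":0,"gripper":0},
])

```text
time_s: 33.5
tcp_pos: [0.5574, 0.1544, 0.3373]
eef_rot: [179.9, 0.2, -179.9]
contact_force: [0.8, 0.2, 0.7]
gripper_width: 0.0005
gripper_force: 0.0
```

Run:
```python
from h import *
for n in ['side','scene','wrist']: c=cap(n,n+'13.png')
s=get_state();print(s['time_s'],s['tcp_pos'],s['contact_force'])
f=lambda im,x,y,w,h,k:cv2.resize(im[y:y+h,x:x+w],None,fx=k,fy=k,interpolation=cv2.INTER_CUBIC)
I=lambda n:cv2.imread('pics/%s.png'%n)
cv2.imwrite('pics/fin.png',np.vstack([np.hstack([f(I('scene13'),250,190,250,190,1.56)[:290],f(I('side13'),270,230,130,100,3)[:290,:390]]),f(I('wrist13'),0,0,640,250,1.21875)[:300,:780]]))
```

```text
33.65 [0.55694607 0.15395272 0.3345305 ] [-0.07740571  0.51713064 -1.26110538]
```

View pics/fin.png

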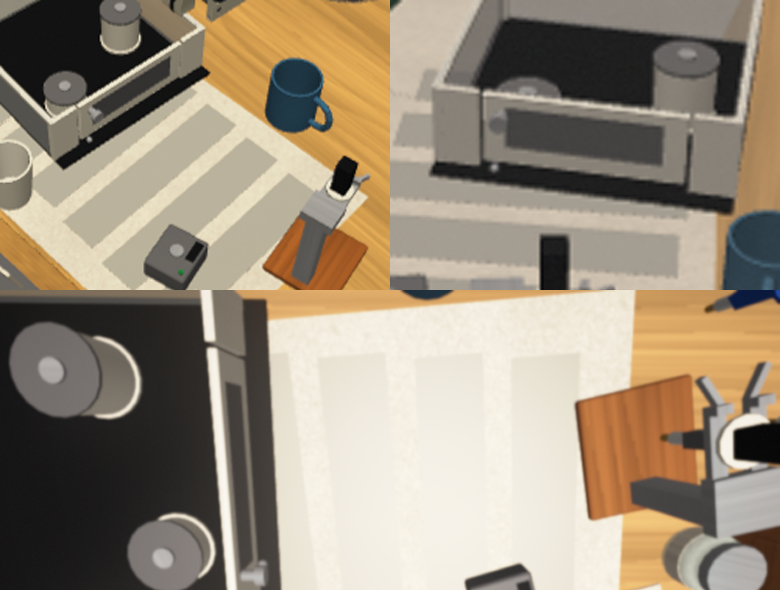

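The door looks flush in all three crops, both pots stand and the wand hangs. I check the door angle numerically from the rim edge.

Run:
```python
from h import *
c=cap('wrist');g=cv2.GaussianBlur(cv2.cvtColor(c['img'],cv2.COLOR_RGB2GRAY),(3,3),0).astype(float)
for nm,r0,r1 in [('post',3,38),('door',52,225)]:
  L=[]
  for v in range(r0,r1):
    row=g[v,150:215];d=np.diff(row);i=d.argmax()
    w=np.clip(d[max(i-2,0):i+3],0,None);L.append(atz(c,150+(w*np.arange(max(i-2,0),max(i-2,0)+len(w))).sum()/w.sum()+.5,v,.09)[:2])
  L=np.array(L);vx,vy,x,y=cv2.fitLine(L.astype(np.float32),cv2.DIST_HUBER,0,.001,.001).ravel()
  print(nm,L[0],L[-1],'angle rad',np.arctan(vy/vx))
# rim reference from first wrist view: near-robot rim outer edge
a=cv2.cvtColor(cv2.imread('pics/w1.png'),cv2.COLOR_BGR2GRAY).astype(float)
L=np.array([atz(W1,u,50+np.diff(a[50:75,u]).argmax()+.5,.09)[:2] for u in range(120,410,5)],np.float32)
vx,vy,x,y=cv2.fitLine(L,cv2.DIST_HUBER,0,.001,.001).ravel();print('ref yaw',-np.arctan(vx/vy))
```

```text
post [0.39107599 0.02724447] [0.41707513 0.02680658] angle rad -0.0141968075
door [0.42889917 0.02774771] [0.58250465 0.02627372] angle rad -0.008641153
ref yaw -0.0077716867
```

The door is within about 0.001 rad of the rim direction, so it is shut. I hand the job in.

```bash
python3 -c "
from plant import order
print(order.close_job())"
```

```text
the job is handed in; nothing more can be done
None
```

I handed the job in with all steps done: the receiver was woken, pots a and c (the only two present) were read in order, and the receiver was touched again. The wand hangs in its hanger, the door measures shut, and both pots stand inside the propagator, though pot c was knocked about 5 cm aside after its reading. Hand-in returned no verdict.

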